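Wind the kitchen timer over its top mark, back it down to 60, stand it by the lidded pan

TASK

The lidded pan beside the pepper mill has to rest for an hour. Wind the kitchen timer that stands in the middle of the bench past its top mark (90 minutes) so that its bell spring is fully wound, turn it back down to 60 minutes, and leave it standing upright on the bench close in front of that pan, on the robot's side and no more than a hand's breadth from it. Leave the pans and the pepper mill where they are.

Things in the scene. Friction and masses are not known exactly. Their poses are not given: they have to be found in the camera images.
- timer_center (a point): loose round kitchen timer of off-white plastic, 68 mm across, 50 mm high, about 0.12 kg (not the spare at the back by the tape); this point is its centre, on the dial's axis 25 mm above its underside; z up, x towards the zero mark. Body: a disc of 34 mm radius, 25 mm high. The dial on it is stiff (0.05 N m) and the timer light: unless pushed down with some 5 to 15 N, body and dial turn together
- timer_grip (a point): on the dial's axis, half-way up the side of its hub, 41 mm above the timer's underside. Dial: a skirt of 28 mm radius, edge at 30 mm, sloping up to 36 mm; a round hub 27 mm across, side free from 36 to 45 mm; on it a fin 25 x 5 mm up to 50 mm. Grip the hub with the fingertips from above, any yaw; they may press on the skirt. Carried by the hub, the dial does not turn
- timer_zero (a point): the zero mark, on the rim of the timer's body, 34 mm from the dial's axis and 25 mm above the underside; a small moulded rib 7 mm wide runs down the side of the body below it. At the start it lies roughly on the robot's side
- timer_dial (a joint): dial angle on the body, rad: 0 with the short line on the skirt at the zero mark, growing counter-clockwise seen from above (winding up); stays where left. Marks every 15 deg = 5 min, longer every 45 deg = 15 min: 60 min = 3.142 (opposite zero), top mark 90 min = 4.712, hard stop at 5.236. Starts between 15 and 50 min
- lidded_pan: pressed-steel pan, 164 x 178 mm over the rim (x, y) and 100 mm high, closed with a flat lid whose bar handle reaches 125 mm; origin at the centre of its underside, z up, its -x side faces the robot to within about 10 degrees. Its front rim lies at x = -0.082 m. Stands to the left or to the right of the timer, beside the pepper mill and the open pan (not the one at the back left under the grill).
- open_pan: pressed-steel pan of the same footprint, 162 x 176 mm and 100 mm high, without a lid: a bystander to leave alone; origin at the centre of its underside.
- pepper_mill: wooden pepper mill, 58 mm across and 160 mm high, standing between the pans: leave alone; origin at the centre of its underside.
Mind the look-alikes: they are no part of the job. What is shaped like the part that bears timer_center but blue, orange or yellow is not meant.

How it is judged:
By the outcome, as a careful person would: the job done as asked, in the order asked, and still so for the second after the job is handed in, with the robot touching nothing.
It also fails if it takes over 67 s, if anything falls off the work surface, if the arm or the gripper's body presses on something with over 40 N, if the wrist force passes 120 N, or if a joint passes its speed limit or range.

ROBOT

A 6-joint arm with a two-finger parallel gripper is mounted at the origin on a cart in front of the work surface, level with it; the furniture and walls round the work are solid. World frame = base frame: x ahead of the robot, y to its left, z up, the work surface at z = 0. Lengths are in mm, angles in rad, forces in N, time in s.
With the tool pointing down it reaches from about 275 to 750 mm from the base axis. Payload 10.2 kg.
Tool frame: the origin (TCP) lies midway between the tips of the shut fingers; the grasp point (between the pads) lies 19 mm behind it; y points along the fingers, z is the direction in which the jaws open and shut, and the axes are right-handed (so a half turn about y gives the same grasp; the last joint's range is limited). The gripper opens to 85 mm and grips with 20 to 120 N. Pads are 22 mm wide; open, the fingers measure 114 mm over their backs; the gripper's body (76 mm by 85 mm) begins 54 mm behind the grasp point. The pads swing forward as they close: fully open they stand 13 mm farther back than shut.
Start: joints at [1.101, 0.313, 1.498, -0, 1.331, -0.223], TCP at [128.271, 509.095, 231.294] pointing down, gripper open.
Joint ranges: [-2.94, 2.94], [-0.97, 2.17], [0.19, 2.56], [-1.23, 4.37], [0.02, 3.11], [-2.88, 2.88]. Speed limits (rad/s): [2.39, 2.39, 3.01, 3.14, 3.14, 3.14].

INTERFACE

Orientations are given as a unit quaternion [w, x, y, z].
In Python, from rig import ctrl gives the robot as it stands.
- The arm moves only by the shell command python3 -m inch 'ROWS' [OPENING] [FORCE]. ROWS is JSON, one flat list of numbers, 6 for each row, row after row: the shift along the tool's x, y, z in cm, then the turn, a rotation vector about the tool's x, y, z in rad. A call has 1 to 8 rows; each row is the pose to reach, as a shift and turn from the pose commanded when the call began, along the tool's axes at that moment; what a row does not reach only later rows make up. A row lasts 1/12 s, in which the tool goes at most 41.7 mm and 7.16 degrees, less where a joint would pass 70% of its speed; a pose out of reach is approached as far as the arm can. A call with a gripper value outside its range is refused whole. OPENING is the gripper command: -1 is fully open, 1 is shut, values between are in proportion, set as the call begins (- or left out, the last holds). The fingers move at their own pace and stop on an object; FORCE is the grip in N (left out, the last holds). Time passes only in rows, so rows that repeat a pose let the fingers close. It gives the time, the measured TCP pose, the force and the opening at its end, in the units of the state.
- ctrl.sense(): the state, without advancing time (a new reading comes with each control period).
- ctrl.capture(name): name is "scene" or "top"; returns the picture (420x560x3 uint8, red, green, blue); there is no depth.
- ctrl.get_calibration(name): a dict with "fx", "fy", "cx", "cy" (pixels), "world_to_cam" (4x4, takes a point from world to camera coordinates). Camera axes: x right, y down, z forward; pixel columns grow to the right and rows downward; lengths in mm; the calibration is good to about 2 mm. A picture is of the moment at which its call begins. get_calibration takes no time and is no camera call.
- ctrl.finish_job(): hands the job in, once; it reports no verdict.
Trained networks look in the newest picture that a camera, given by its name, has taken for a name from the list of things; names that differ only in an ending like _2 or _b are one class to them, and where a whole thing is asked for, a point or a joint stands for the part that bears it (a point fixed in the world has none). Each returns a list of dicts, best first, with "score" (0 to 1); they miss things now and then, are a little off and sometimes report something else, mostly with a low value. They report only what shows in the picture. A call takes as long as a camera call. They do not tell look-alikes from the thing itself.
- ctrl.search_frame(thing, camera): "uv" ([column, row] in pixels, amid what is visible of it).
The state is a dict: "time_s": time; "joints": joint angles; "dq": joint speeds; "tau": joint torques, N m; "eef_pos": TCP position; "ee_rot": TCP orientation; "force": force on the tool from outside, world axes, zero at the start; "wrist_torque": the same for the moment, N m; "grip_width": opening from 0.0 (shut) to 1.0 (fully open).
Only numpy, scipy, OpenCV 4.12 (cv2) and the standard library are available. Lean on these libraries where they do the work, as an engineer would, in place of code of your own. Each camera call takes 0.05 s, during which the arm holds its last target.

## Working session

There is one attempt and no reset: what is moved stays moved. The work goes in short steps, Python scripts to look and compute and a shell command to move; the robot and the scene stay as the last step left them, time stands still between calls to the robot, and variables do not carry over. Pictures are saved under pics/ and viewed, and the job is handed in when it is done.

```bash
ls; mkdir -p pics; python3 - <<'E'
from rig import ctrl
import cv2,numpy as np
s=ctrl.sense()
print({k:np.round(v,3).tolist() for k,v in s.items()})
for n in("scene","top"):
    im=ctrl.capture(n); cv2.imwrite(f"pics/{n}0.png",im[:,:,::-1])
    c=ctrl.get_calibration(n);print(n,{k:np.round(v,3).tolist() for k,v in c.items()})
    for t in("timer_center","timer_grip","timer_zero","lidded_pan","open_pan","pepper_mill"):
        print(t,[(np.round(d["uv"],1).tolist(),round(d["score"],2)) for d in ctrl.search_frame(t,n)])
E
```

```text
pics
{'time_s': 0.0, 'joints': [1.101, 0.313, 1.498, 0.0, 1.331, -0.223], 'dq': [0.001, -0.001, -0.0, -0.002, 0.001, -0.001], 'tau': [-0.001, -41.227, -25.975, -0.0, 0.004, -0.0], 'eef_pos': [128.171, 508.861, 230.729], 'ee_rot': [-0.701, 0.702, -0.087, 0.087], 'force': [-0.794, -0.232, -0.13], 'wrist_torque': [0.067, -0.011, -0.018], 'grip_width': 1.001}
scene {'fx': 465.907, 'fy': 465.907, 'cx': 279.941, 'cy': 215.386, 'world_to_cam': [[0.534, -0.845, 0.017, -408.432], [-0.642, -0.419, -0.642, 333.825], [0.55, 0.332, -0.766, 799.389], [0.0, 0.0, 0.0, 1.0]]}
timer_center [([244.3, 261.0], 0.79), ([177.5, 206.0], 0.76), ([207.2, 233.2], 0.73), ([169.0, 260.9], 0.61)]
timer_grip [([167.4, 260.9], 0.71), ([174.3, 203.7], 0.7), ([241.7, 255.9], 0.65), ([207.6, 230.4], 0.58)]
timer_zero [([165.1, 263.3], 0.8), ([241.7, 261.1], 0.62), ([209.7, 231.0], 0.58)]
lidded_pan [([383.0, 211.0], 0.69)]
open_pan [([243.7, 142.6], 0.68)]
pepper_mill [([324.2, 162.1], 0.6)]
top {'fx': 395.285, 'fy': 395.285, 'cx': 278.104, 'cy': 205.61, 'world_to_cam': [[-0.023, -0.999, -0.022, -92.689], [-0.997, 0.025, -0.072, 563.642], [0.073, 0.021, -0.997, 878.702], [0.0, 0.0, 0.0, 1.0]]}
timer_center [([280.1, 259.9], 0.93), ([187.6, 241.8], 0.83), ([235.8, 253.4], 0.69), ([225.8, 303.0], 0.68)]
timer_grip [([237.5, 255.7], 0.85), ([186.3, 241.3], 0.61), ([283.2, 261.5], 0.59), ([224.1, 302.6], 0.56)]
timer_zero [([187.8, 242.5], 0.84), ([222.2, 302.7], 0.83), ([279.3, 262.3], 0.69), ([235.1, 252.5], 0.65)]
lidded_pan [([375.8, 140.0], 0.8)]
open_pan [([196.2, 146.5], 0.65)]
pepper_mill [([288.6, 117.1], 0.7)]
```

View pics/scene0.png

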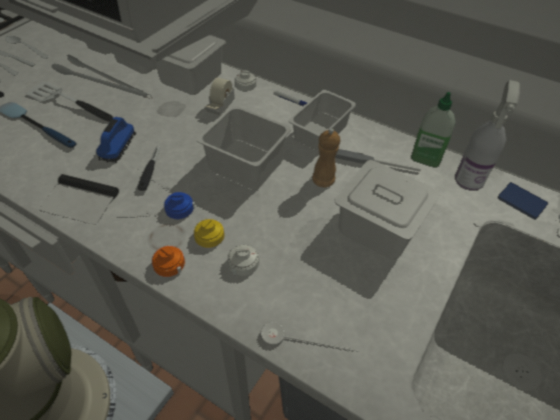

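View pics/top0.png

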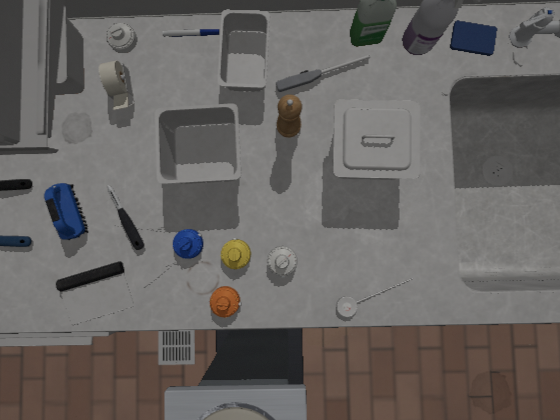

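```bash
python3 - <<'E'
import cv2
a=cv2.imread("pics/top0.png")[210:340,150:330]
cv2.imwrite("pics/top0c.png",cv2.resize(a,None,fx=4.4,fy=4.4,interpolation=cv2.INTER_CUBIC))
E
```

```text
(no output)
```

View pics/top0c.png

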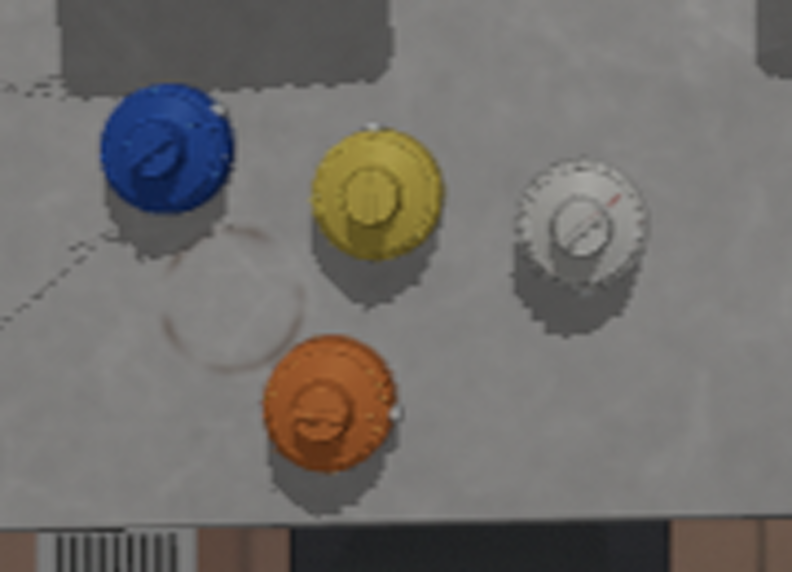

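The top picture shows the off-white timer at about (282,261), with blue (187,243), yellow (236,254) and orange (225,302) look-alikes. The white spare stands at (120,37) by the tape, and a white spoon lies at (346,307). The lidded pan with the bar handle is at (376,140), right of the mill at (289,115). The open pan is at (198,143), and other pans stand at (245,50) and at the back left. By the description I choose the white one at (282,261). Next I'll make a close crop and measure it.

```bash
cat > h.py <<'E'
from rig import ctrl
import cv2,numpy as np
from scipy.spatial.transform import Rotation as R
def cal(n):
    c=ctrl.get_calibration(n);K=np.array([[c["fx"],0,c["cx"]],[0,c["fy"],c["cy"]],[0,0,1.]]);return K,np.array(c["world_to_cam"])
def ray(n,uv,z):
    K,T=cal(n);Rm,t=T[:3,:3],T[:3,3]
    d=Rm.T@np.linalg.solve(K,[uv[0],uv[1],1.]);o=-Rm.T@t
    return o+d*(z-o[2])/d[2]
def proj(n,p):
    K,T=cal(n);p=np.atleast_2d(p);q=(T[:3,:3]@p.T).T+T[:3,3];q=(K@q.T).T;return q[:,:2]/q[:,2:]
def tri(pairs):
    A=[];b=[]
    for n,uv in pairs:
        K,T=cal(n);P=K@T[:3];
        for i in(0,1):
            r=P[i]-uv[i]*P[2];A.append(r[:3]);b.append(-r[3])
    A=np.array(A);b=np.array(b);x=np.linalg.lstsq(A,b,rcond=None)[0];return x,A@x-b
def quat(): 
    q=ctrl.sense()["ee_rot"];return R.from_quat([q[1],q[2],q[3],q[0]])
def rect(n,c,z,half,im,s=4):
    # orthorectify plane z round c: up = +x, right = -y ; s px per mm
    k=np.array([[half,half],[half,-half],[-half,-half],[-half,half]])+c[:2]
    src=proj(n,np.c_[k,np.full(4,z)]).astype(np.float32)
    N=int(2*half*s);dst=np.array([[0,0],[N,0],[N,N],[0,N]],np.float32)
    return cv2.warpPerspective(im,cv2.getPerspectiveTransform(src,dst),(N,N),flags=cv2.INTER_CUBIC)
E
python3 - <<'E'
from h import *
r=quat();print("tool axes\n",r.as_matrix().round(3))
print("timer top",ray("top",(282,261),25).round(1),"scene",ray("scene",(243.5,260),25).round(1))
print("tri",tri([("top",(281,261)),("scene",(243.5,259))]))
t=cv2.imread("pics/top0.png");s=cv2.imread("pics/scene0.png")
c=ray("top",(282,261),25)
a=rect("top",c,25,45,t,6);b=rect("scene",c,25,45,s,6)
cv2.imwrite("pics/z0.png",cv2.resize(np.hstack([a,b]),(800,400)))
cs=s[235:285,205:285]; ct=t[80:190,320:430]
cv2.imwrite("pics/z1.png",cv2.resize(cs,None,fx=10,fy=10,interpolation=cv2.INTER_CUBIC))
cv2.imwrite("pics/z2.png",cv2.resize(ct,None,fx=5,fy=5,interpolation=cv2.INTER_CUBIC))
E
```

```text
tool axes
 [[ 0.97   0.     0.244]
 [-0.244  0.     0.97 ]
 [ 0.    -1.     0.   ]]
timer top [ 436.5 -112.3   25. ] scene [ 428.7 -121.5   25. ]
tri (array([ 437.26686851, -112.16677506,   10.94749517]), array([ 926.85931994, -663.06205771, -966.67044098,  -14.76374353]))
```

View pics/z0.png

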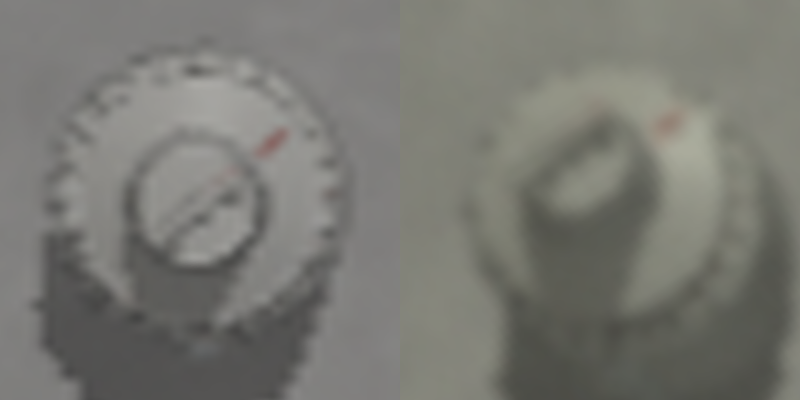

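View pics/z1.png

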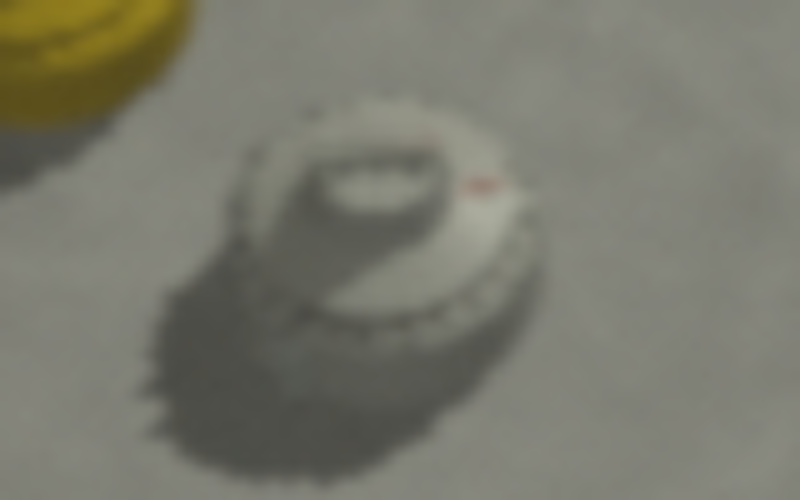

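View pics/z2.png

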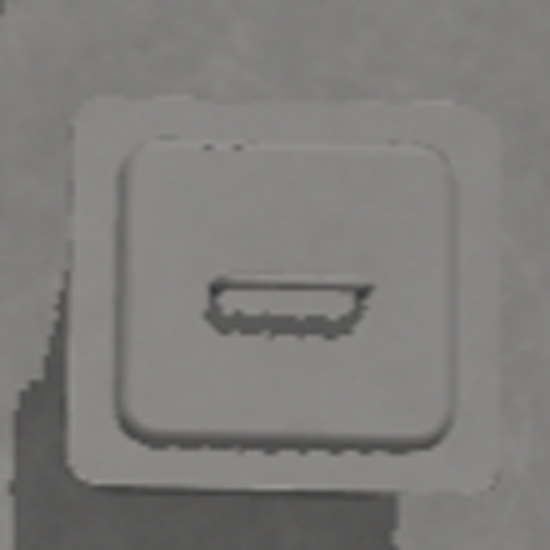

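```bash
cat >> h.py <<'E'
def togo(x,y,z,yaw_deg=None):
    s=ctrl.sense();r=quat();p=np.array(s["eef_pos"]);m=r.as_matrix()
    zt=m[:,2];yaw=np.degrees(np.arctan2(zt[1],zt[0]))
    print("t",round(s["time_s"],2),"pos",p.round(1),"yaw",yaw.round(1),"down",m[:,1].round(4),"F",np.round(s["force"],1),"T",np.round(s["wrist_torque"],2),"j",np.round(s["joints"],2),"w",round(s["grip_width"],3))
    print("shift cm (tool)",(m.T@(np.array([x,y,z])-p)/10).round(2),end=" ")
    if yaw_deg is not None:print("ry",round(-np.radians(yaw_deg-yaw),3))
    else:print()
E
python3 - <<'E'
from h import *
for z in(100,): 
    print("rim corners",[ray("top",p,z).round(0).tolist() for p in((334,177),(418.5,178),(334.5,101),(419.5,101.5))])
print("cam pos",[(-cal(n)[1][:3,:3].T@cal(n)[1][:3,3]).round(0) for n in("top","scene")])
# reproject timer hypothesis on both images
c=np.array([437,-112.])
a=np.linspace(0,2*np.pi,60)
for n in("top","scene"):
    im=cv2.imread(f"pics/{n}0.png");k=8
    p0=proj(n,[c[0],c[1],25])[0];o=np.round(p0-25).astype(int)
    cr=cv2.resize(im[o[1]:o[1]+50,o[0]:o[0]+50],None,fx=k,fy=k,interpolation=cv2.INTER_CUBIC)
    for rr,z,col in((34,0,(255,0,0)),(34,25,(0,255,0)),(13.5,45,(0,255,255))):
        q=(proj(n,np.c_[c[0]+rr*np.cos(a),c[1]+rr*np.sin(a),np.full(60,z)])-o+.5)*k
        cv2.polylines(cr,[q.astype(np.int32)],True,col,1)
    cv2.imwrite(f"pics/f_{n}.png",cr)
a=cv2.imread("pics/f_top.png");b=cv2.imread("pics/f_scene.png");cv2.imwrite("pics/fit0.png",np.hstack([a,b]))
togo(437,-112,230,-80)
E
```

```text
rim corners [[612.0, -225.0, 100.0], [605.0, -399.0, 100.0], [773.0, -232.0, 100.0], [766.0, -409.0, 100.0]]
cam pos [array([ 496., -125.,  915.]), array([  -7., -471.,  834.])]
t 0.7 pos [128.3 509.1 231.3] yaw 75.9 down [ 0.  0. -1.] F [-1.   0.1 -0.1] T [-0.02  0.05 -0.01] j [ 1.1   0.31  1.5  -0.    1.33 -0.22] w 1.0
shift cm (tool) [ 45.11   0.13 -52.69] ry 2.72
```

View pics/fit0.png

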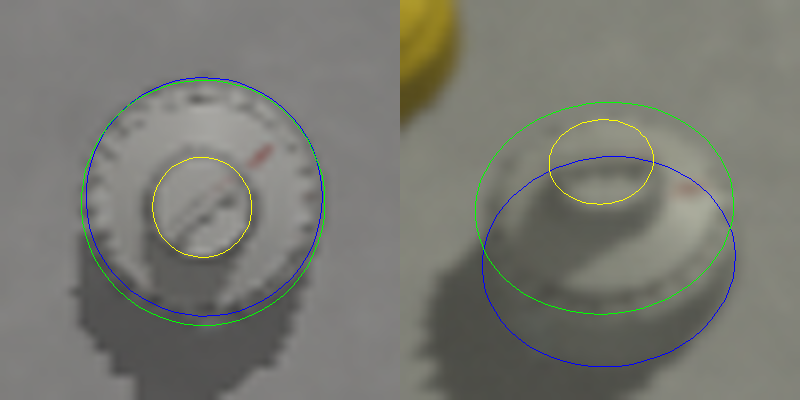

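The fit puts the timer at about (436.5,-112.5). The dial line is about 126° from zero, which is 42 min and within the stated range. The pan's front rim runs from (612,-225) to (605,-399), and 174 mm agrees with its 178 mm width. Target for the timer centre is about (540,-309). Now I move over the timer.

```bash
python3 -m inch '[45,0,-52.6,0,2.72,0, 45,0,-52.6,0,2.72,0, 45,0,-52.6,0,2.72,0, 45,0,-52.6,0,2.72,0, 45,0,-52.6,0,2.72,0, 45,0,-52.6,0,2.72,0, 45,0,-52.6,0,2.72,0, 45,0,-52.6,0,2.72,0]' -1 40; python3 -c "
from h import *
togo(436.5,-112.5,230,-80)"
```

```text
time_s: 1.37
eef_pos: [276.7, 208.8, 231.5]
ee_rot: [0.573, -0.573, 0.414, -0.415]
force: [1.8, -0.5, 0.1]
grip_width: 1.003
t 1.37 pos [276.7 208.8 231.5] yaw 18.2 down [ 1.e-03  3.e-04 -1.e+00] F [ 1.8 -0.5  0.1] T [ 0.04 -0.04  0.04] j [ 0.3  -0.1   1.96 -0.    1.28 -0.01] w 1.003
shift cm (tool) [35.52  0.16  5.12] ry 1.715
```

```bash
python3 -m inch '[34,0,5,0,1.7,0, 34,0,5,0,1.7,0, 34,0,5,0,1.7,0, 34,0,5,0,1.7,0, 34,0,5,0,1.7,0, 34,0,5,0,1.7,0, 34,0,5,0,1.7,0, 34,0,5,0,1.7,0]'; python3 -c "
from h import *
togo(436.5,-112.5,100,-80)"
```

```text
time_s: 2.03
eef_pos: [427.9, -88.9, 231.4]
ee_rot: [-0.304, 0.304, -0.638, 0.639]
force: [0.8, 1.1, 0.8]
grip_width: 1.0
t 2.03 pos [427.9 -88.9 231.4] yaw -39.1 down [ 5.e-04 -2.e-04 -1.e+00] F [0.8 1.1 0.8] T [ 0.01  0.01 -0.03] j [-0.47  0.12  1.74  0.    1.28  0.21] w 1.0
shift cm (tool) [ 1.29 13.14  2.15] ry 0.713
```

```bash
python3 -m inch '[1.2,12,2.1,0,0.71,0, 1.2,12,2.1,0,0.71,0, 1.2,12,2.1,0,0.71,0, 1.2,12,2.1,0,0.71,0, 1.2,12,2.1,0,0.71,0, 1.2,12,2.1,0,0.71,0, 1.2,12,2.1,0,0.71,0, 1.2,12,2.1,0,0.71,0]'; python3 -c "
from h import *
togo(436.5,-112.5,60,-80)
for n in('top','scene'):
    im=ctrl.capture(n)[:,:,::-1]
    p=proj(n,[436.5,-112.5,40])[0].astype(int);cv2.imwrite(f'pics/d_{n}.png',cv2.resize(im[p[1]-40:p[1]+40,p[0]-40:p[0]+40],(400,400),interpolation=cv2.INTER_CUBIC))
cv2.imwrite('pics/d1.png',np.hstack([cv2.imread('pics/d_top.png'),cv2.imread('pics/d_scene.png')]))
"
```

```text
time_s: 2.7
eef_pos: [436.5, -109.2, 111.4]
ee_rot: [-0.066, 0.066, -0.704, 0.704]
force: [0.0, -0.2, 0.2]
grip_width: 0.999
t 2.7 pos [ 436.5 -109.2  111.4] yaw -79.3 down [ 3.e-04 -2.e-04 -1.e+00] F [ 0.  -0.2  0.2] T [ 0.05 -0.02 -0.06] j [-0.51  0.29  1.87 -0.    0.98  0.88] w 0.999
shift cm (tool) [0.06 5.14 0.32] ry 0.013
```

View pics/d1.png

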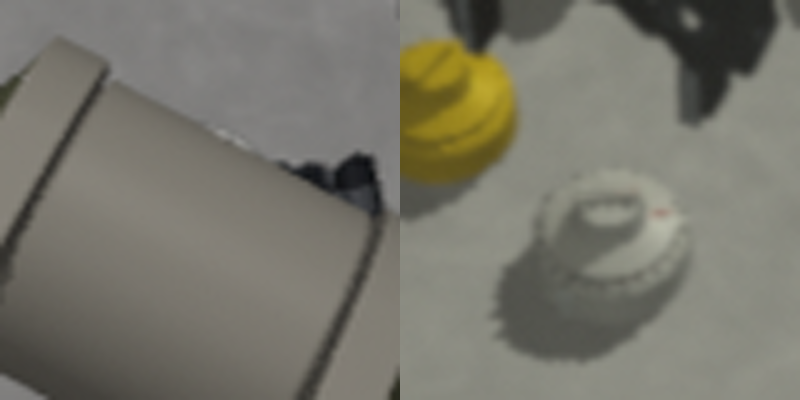

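```bash
python3 -m inch '[0,2.5,0.3,0,0,0, 0,5.5,0.3,0,0,0, 0,5.5,0.3,0,0,0, 0,5.5,0.3,0,0,0]'; python3 -c "
from h import *
togo(436.5,-112.5,40,-80)
for n in('scene',):
    im=ctrl.capture(n)[:,:,::-1]
    p=proj(n,[436.5,-112.5,40])[0].astype(int);cv2.imwrite(f'pics/d2.png',cv2.resize(im[p[1]-40:p[1]+40,p[0]-40:p[0]+40],(600,600),interpolation=cv2.INTER_CUBIC))
"
```

```text
time_s: 3.13
eef_pos: [436.4, -111.8, 56.1]
ee_rot: [0.065, -0.066, 0.705, -0.704]
force: [0.5, 0.4, 0.4]
grip_width: 0.998
t 3.13 pos [ 436.4 -111.8   56.1] yaw -79.3 down [-0.0021  0.0012 -1.    ] F [0.5 0.4 0.4] T [ 0.03 -0.02 -0.03] j [-0.51  0.39  1.92  0.    0.84  0.87] w 0.998
shift cm (tool) [0.   1.61 0.07] ry 0.011
```

View pics/d2.png

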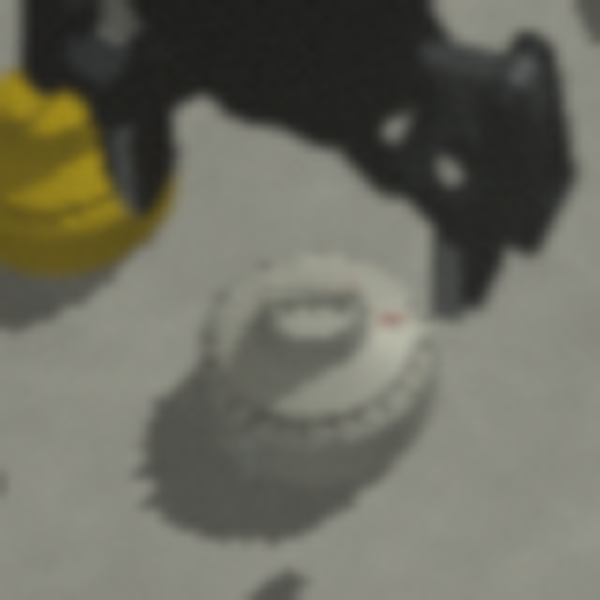

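```bash
python3 -m inch '[0,1.7,0.05,0,0,0, 0,1.7,0.05,0,0,0, 0,1.7,0.05,0,0,0]' -1 20;  python3 -m inch '[0,0,0,0,0,0, 0,0,0,0,0,0, 0,0,0,0,0,0, 0,0,0,0,0,0, 0,0,0,0,0,0, 0,0,0,0,0,0, 0,0,0,0,0,0, 0,0,0,0,0,0]' 1 20;python3 -c "
from h import *
togo(436.5,-112.5,40,-80)
for n in('scene',):
    im=ctrl.capture(n)[:,:,::-1]
    p=proj(n,[436.5,-112.5,40])[0].astype(int);cv2.imwrite(f'pics/d3.png',cv2.resize(im[p[1]-40:p[1]+40,p[0]-40:p[0]+40],(600,600),interpolation=cv2.INTER_CUBIC))
"
```

```text
time_s: 3.43
eef_pos: [437.4, -112.7, 40.4]
ee_rot: [-0.066, 0.065, -0.704, 0.704]
force: [0.1, 0.1, 0.6]
grip_width: 1.002
time_s: 4.1
eef_pos: [437.2, -112.7, 39.7]
ee_rot: [-0.065, 0.065, -0.704, 0.704]
force: [-1.2, 0.3, 6.0]
grip_width: 0.297
t 4.1 pos [ 437.2 -112.7   39.7] yaw -79.4 down [ 4.e-04 -3.e-04 -1.e+00] F [-1.2  0.3  6. ] T [ 0.02  0.25 -0.01] j [-0.51  0.42  1.93 -0.    0.79  0.87] w 0.297
shift cm (tool) [ 0.06 -0.03 -0.03] ry 0.01
```

View pics/d3.png

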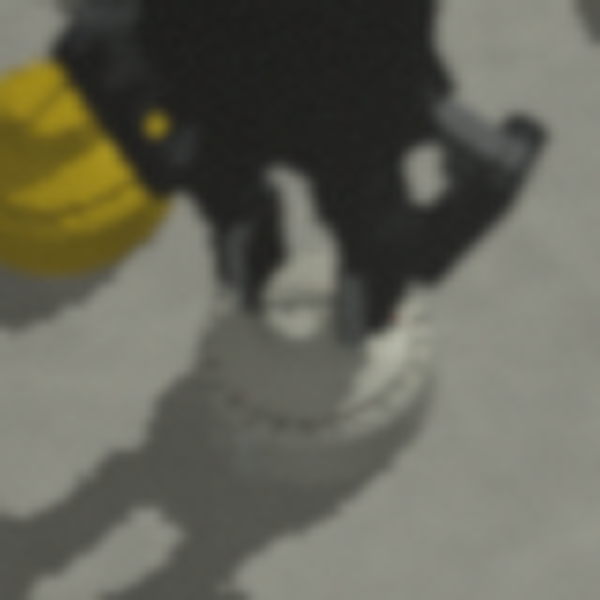

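```bash
python3 -m inch '[0,0,0,0,0,0, 0,0,0,0,0,0, 0,0,0,0,0,0, 0,0,0,0,0,0, 0,0,0,0,0,0, 0,-0.1,0,0,0.1,0, 0,-0.1,0,0,0.2,0, 0,-0.1,0,0,0.3,0]' -1 20;  python3 -m inch '[0,0,0,0,1.2,0, 0,0,0,0,1.2,0, 0,0,0,0,1.2,0, 0,0,0,0,1.2,0, 0,0,0,0,1.2,0, 0,0,0,0,1.2,0, 0,0,0,0,1.2,0, 0,0,0,0,1.2,0]'; python3 -m inch '[0,0,0,0,0.2,0, 0,0,0,0,0.2,0, 0,0,0,0,0.2,0, 0,0.1,0,0,0.2,0]'; python3 -c "
from h import *
togo(437,-112.5,40,-165)
for n in('scene',):
    im=ctrl.capture(n)[:,:,::-1]
    p=proj(n,[436.5,-112.5,40])[0].astype(int);cv2.imwrite(f'pics/d4.png',cv2.resize(im[p[1]-40:p[1]+40,p[0]-40:p[0]+40],(600,600),interpolation=cv2.INTER_CUBIC))
"
```

```text
time_s: 4.82
eef_pos: [437.0, -112.6, 40.3]
ee_rot: [0.042, -0.042, -0.706, 0.706]
force: [0.3, 0.2, -0.0]
grip_width: 1.001
time_s: 5.48
eef_pos: [437.0, -112.6, 40.2]
ee_rot: [0.376, -0.376, -0.599, 0.599]
force: [-0.5, -0.1, -0.6]
grip_width: 1.001
time_s: 5.82
eef_pos: [437.1, -112.6, 39.3]
ee_rot: [-0.431, 0.432, 0.56, -0.56]
force: [0.4, -0.2, -0.8]
grip_width: 1.003
t 5.82 pos [ 437.1 -112.6   39.3] yaw -165.2 down [ 2.e-04 -1.e-04 -1.e+00] F [ 0.4 -0.2 -0.8] T [0.01 0.   0.05] j [-0.51  0.42  1.93  0.    0.79  2.37] w 1.003
shift cm (tool) [ 0.01 -0.07  0.  ] ry -0.004
```

View pics/d4.png

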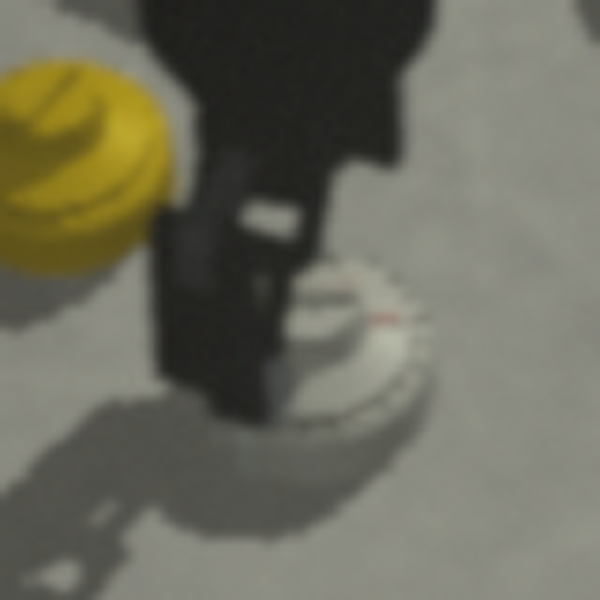

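The jaws straddle the hub, and the red line is still at (385,318) in the crop, so the dial has not moved. Now I close, press down and read the force.

```bash
python3 -m inch '[0,0,0,0,0,0, 0,0,0,0,0,0, 0,0,0,0,0,0, 0,0,0,0,0,0, 0,0,0,0,0,0, 0,0,0,0,0,0, 0,0,0,0,0,0, 0,0,0,0,0,0]' 1 20;python3 -m inch '[0,0,0,0,0,0, 0,0,0,0,0,0]' 1 50; python3 -c "
from h import *
togo(437,-112.5,40,-165)"
```

```text
time_s: 6.53
eef_pos: [437.0, -112.6, 39.4]
ee_rot: [-0.432, 0.432, 0.56, -0.56]
force: [-0.2, 0.7, 3.0]
grip_width: 0.302
time_s: 6.7
eef_pos: [437.1, -112.6, 39.6]
ee_rot: [-0.432, 0.432, 0.56, -0.56]
force: [-1.7, 0.1, 6.4]
grip_width: 0.277
t 6.7 pos [ 437.1 -112.6   39.6] yaw -165.3 down [ 2.e-04 -1.e-04 -1.e+00] F [-1.7  0.1  6.4] T [ 0.16  0.28 -0.01] j [-0.51  0.42  1.93 -0.    0.79  2.37] w 0.277
shift cm (tool) [ 0.01 -0.04  0.01] ry -0.006
```

```bash
python3 -m inch '[0,0.05,0,0,0,0, 0,0.05,0,0,0,0, 0,0.05,0,0,0,0]'; python3 -c "
from h import *
togo(437,-112.5,40,-165)"
```

```text
time_s: 6.95
eef_pos: [437.1, -112.6, 39.5]
ee_rot: [0.432, -0.432, -0.56, 0.56]
force: [-3.9, 2.6, 12.7]
grip_width: 0.28
t 6.95 pos [ 437.1 -112.6   39.5] yaw -165.3 down [ 2.e-04 -2.e-04 -1.e+00] F [-3.9  2.6 12.7] T [ 0.25  0.62 -0.04] j [-0.51  0.42  1.93 -0.    0.79  2.37] w 0.28
shift cm (tool) [ 0.01 -0.05  0.01] ry -0.006
```

```bash
python3 -m inch '[0,0,0,0,-0.1,0, 0,0,0,0,-0.2,0, 0,0,0,0,-0.3,0, 0,0,0,0,-0.4,0, 0,0,0,0,-0.5,0, 0,0,0,0,-0.6,0, 0,0,0,0,-0.7,0, 0,0,0,0,-0.7,0]'; python3 -c "
from h import *
togo(437,-112.5,40,-165)
for n in('scene',):
    im=ctrl.capture(n)[:,:,::-1]
    p=proj(n,[436.5,-112.5,40])[0].astype(int);cv2.imwrite(f'pics/d5.png',cv2.resize(im[p[1]-40:p[1]+40,p[0]-40:p[0]+40],(600,600),interpolation=cv2.INTER_CUBIC))
"
```

```text
time_s: 7.62
eef_pos: [437.1, -112.6, 39.5]
ee_rot: [0.212, -0.212, -0.674, 0.675]
force: [-3.2, 2.2, 12.0]
grip_width: 0.276
t 7.62 pos [ 437.1 -112.6   39.5] yaw -124.9 down [ 4.e-04 -3.e-04 -1.e+00] F [-3.2  2.2 12. ] T [ 0.33  0.6  -0.  ] j [-0.51  0.42  1.93 -0.    0.79  1.67] w 0.276
shift cm (tool) [ 0.02 -0.05 -0.  ] ry 0.699
```

View pics/d5.png

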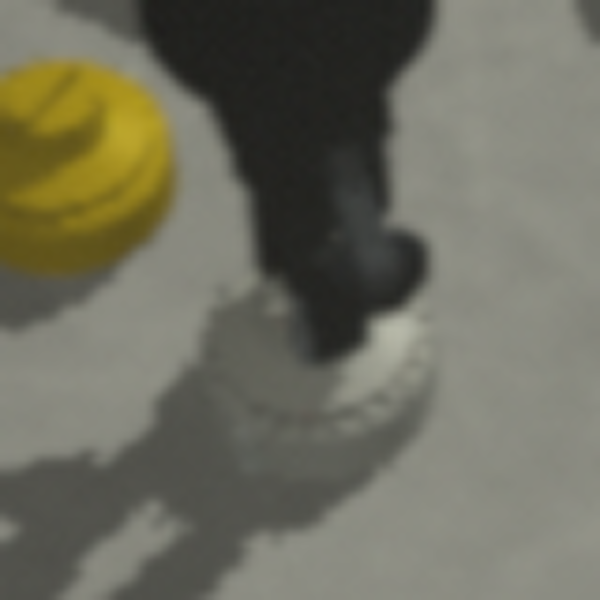

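```bash
python3 -c "
import cv2,numpy as np
o=[]
for f in('d2','d4','d5'):
    a=cv2.imread(f'pics/{f}.png')[300:540,180:460]
    g=cv2.cvtColor(a,cv2.COLOR_BGR2GRAY);g=cv2.createCLAHE(4,(4,4)).apply(g);o.append(g)
cv2.imwrite('pics/cmp.png',cv2.resize(np.hstack(o),(798,228)))"
```

```text
(no output)
```

View pics/cmp.png

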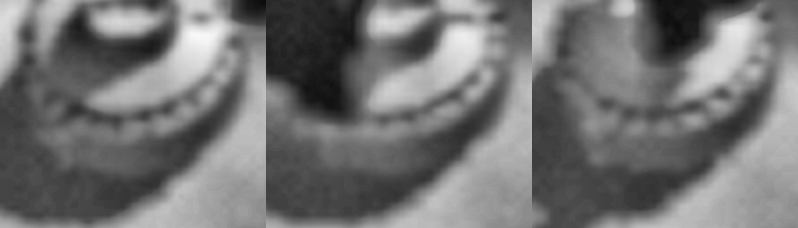

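```bash
for i in 1 2; do :; done; python3 -m inch '[0,0,0,0,-0.1,0, 0,0,0,0,-0.2,0, 0,0,0,0,-0.3,0, 0,0,0,0,-0.4,0, 0,0,0,0,-0.5,0, 0,0,0,0,-0.6,0, 0,0,0,0,-0.7,0, 0,0,0,0,-0.8,0]' && python3 -m inch '[0,0,0,0,-0.1,0, 0,0,0,0,-0.2,0, 0,0,0,0,-0.3,0, 0,0,0,0,-0.4,0, 0,0,0,0,-0.5,0, 0,0,0,0,-0.6,0, 0,0,0,0,-0.7,0, 0,0,0,0,-0.8,0]' ; python3 -c "
from h import *
togo(437,-112.5,40,-5)"
```

```text
time_s: 8.33
eef_pos: [437.1, -112.6, 39.5]
ee_rot: [-0.067, 0.067, -0.704, 0.704]
force: [-3.3, 1.5, 12.0]
grip_width: 0.278
time_s: 9.0
eef_pos: [437.1, -112.6, 39.5]
ee_rot: [-0.336, 0.336, -0.622, 0.622]
force: [-3.6, 1.4, 11.2]
grip_width: 0.278
t 9.0 pos [ 437.1 -112.6   39.5] yaw -33.3 down [ 3.e-04 -1.e-04 -1.e+00] F [-3.6  1.4 11.2] T [ 0.35  0.64 -0.04] j [-0.51  0.42  1.93  0.    0.79  0.07] w 0.278
shift cm (tool) [-0.   -0.05 -0.02] ry -0.494
```

```bash
python3 -m inch '[0,0,0,0,-0.1,0, 0,0,0,0,-0.2,0, 0,0,0,0,-0.3,0, 0,0,0,0,-0.4,0, 0,0,0,0,-0.5,0, 0,0,0,0,-0.5,0]' ; python3 -c "
from h import *
togo(437,-112.5,40,-5)
for n in('scene',):
    im=ctrl.capture(n)[:,:,::-1]
    p=proj(n,[436.5,-112.5,40])[0].astype(int);cv2.imwrite(f'pics/d6.png',cv2.resize(im[p[1]-40:p[1]+40,p[0]-40:p[0]+40],(600,600),interpolation=cv2.INTER_CUBIC))
"
```

```text
time_s: 9.5
eef_pos: [437.1, -112.6, 39.5]
ee_rot: [-0.48, 0.479, -0.52, 0.52]
force: [-3.2, 1.6, 12.2]
grip_width: 0.281
t 9.5 pos [ 437.1 -112.6   39.5] yaw -4.6 down [ 3.e-04 -2.e-04 -1.e+00] F [-3.2  1.6 12.2] T [0.35 0.61 0.02] j [-0.51  0.42  1.93 -0.    0.79 -0.43] w 0.281
shift cm (tool) [-0.01 -0.05 -0.01] ry 0.007
```

View pics/d6.png

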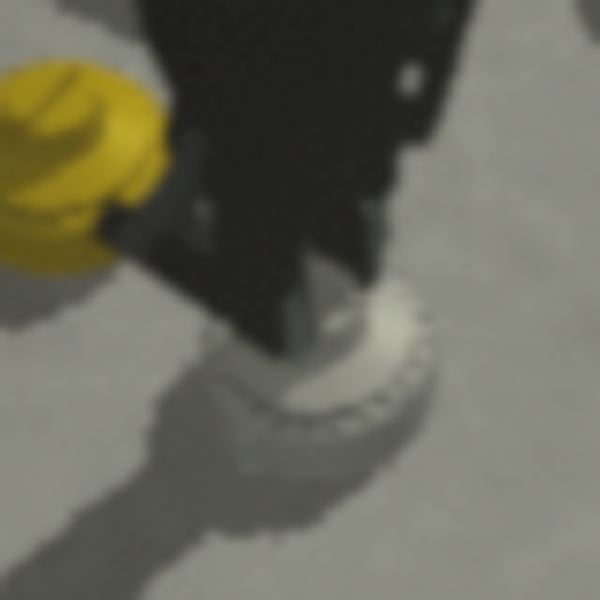

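```bash
python3 -m inch '[0,-0.05,0,0,0,0, 0,-0.05,0,0,0,0, 0,-0.05,0,0,0,0, 0,-0.05,0,0,0,0, 0,-0.05,0,0,0,0, 0,-2,0,0,0,0, 0,-4,0,0,0,0, 0,-6,0,0,0,0]' -1 20; python3 -c "
from h import *
togo(437,-112.5,40,-5)
for n in('scene',):
    im=ctrl.capture(n)[:,:,::-1];cv2.imwrite('pics/d7raw.png',im)
    p=proj(n,[436.5,-112.5,40])[0].astype(int);cv2.imwrite(f'pics/d7.png',cv2.resize(im[p[1]-25:p[1]+25,p[0]-25:p[0]+25],(600,600),interpolation=cv2.INTER_CUBIC))
"
```

```text
time_s: 10.22
eef_pos: [436.8, -112.5, 99.4]
ee_rot: [0.478, -0.478, 0.521, -0.521]
force: [0.2, -0.4, 0.6]
grip_width: 0.998
t 10.22 pos [ 436.8 -112.5   99.4] yaw -4.9 down [-8.e-04  5.e-04 -1.e+00] F [ 0.2 -0.4  0.6] T [ 0.04 -0.02  0.06] j [-0.51  0.32  1.88 -0.    0.95 -0.43] w 0.998
shift cm (tool) [0.   5.94 0.03] ry 0.001
```

View pics/d7.png

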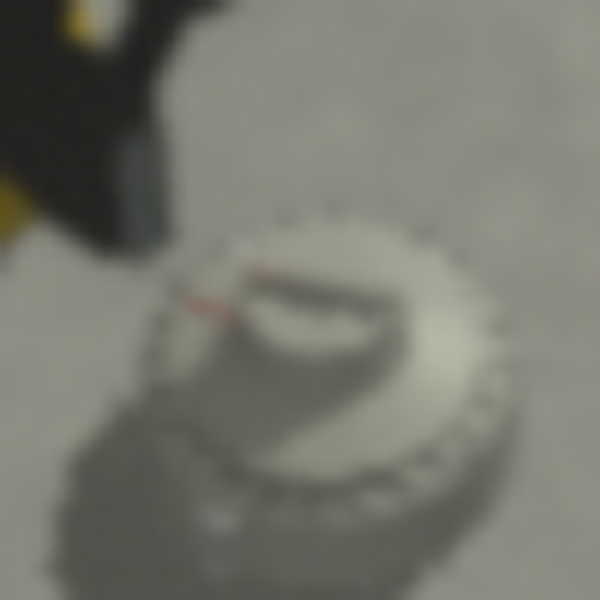

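```bash
cat >> h.py <<'E'
def ang(n,o,k,line,zero,c,off):
    # crop px -> raw px minus off -> angle
    f=lambda q,z: ray(n,(np.array(q)+.5)/k-.5+o-off,z)[:2]-c
    L=f(line,33);Z=f(zero,25)
    a=np.degrees(np.arctan2(L[1],L[0]));b=np.degrees(np.arctan2(Z[1],Z[0]))
    print("line r",np.hypot(*L).round(1),"ang",a.round(1),"zero r",np.hypot(*Z).round(1),"ang",b.round(1),"dial",round((a-b)%360,1))
E
python3 -c "
from h import *
c=np.array([437.1,-112.6]);n='scene';o=proj(n,[436.5,-112.5,40])[0].astype(int)-25
im=cv2.resize(cv2.imread('pics/d7raw.png')[o[1]:o[1]+50,o[0]:o[0]+50],(600,600),interpolation=cv2.INTER_CUBIC)
a=np.linspace(0,2*np.pi,60)
for off,col in(((0,0),(0,255,0)),((.5,1.5),(0,255,255))):
  for rr,z in((34,25),(28,30),(13.5,45)):
    q=(proj(n,np.c_[c[0]+rr*np.cos(a),c[1]+rr*np.sin(a),np.full(60,z)])+off-o+.5)*12-.5
    cv2.polylines(im,[q.astype(np.int32)],True,col,1)
cv2.imwrite('pics/d7f.png',im)
for off in((0,0),(.5,1.5),(.5,2.5)): ang(n,o,12,(205,307),(221,517),c,np.array(off))
"
```

```text
line r 20.9 ang 108.7 zero r 37.0 ang -172.6 dial 281.3
line r 23.4 ang 100.2 zero r 34.3 ang -177.1 dial 277.3
line r 24.6 ang 94.8 zero r 32.3 ang -179.5 dial 274.3
```

View pics/d7f.png

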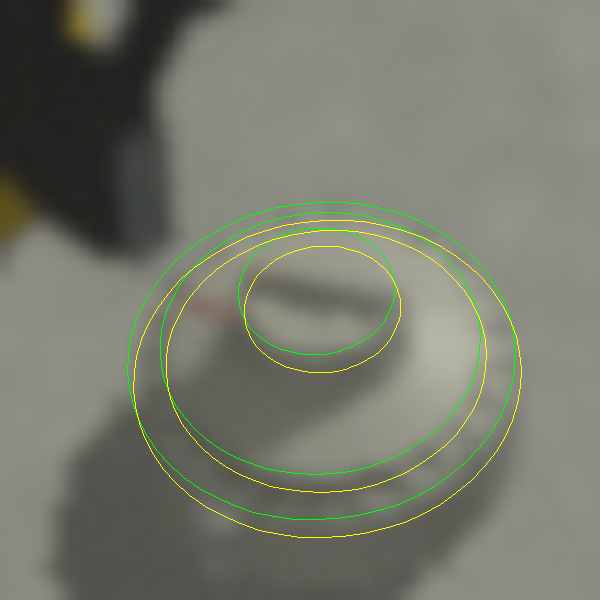

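```bash
python3 -m inch '[-3,-1,-1.5,0,0,0, -25,-4,-14,0,0,0, -25,-4,-14,0,0,0, -25,-4,-14,0,0,0, -25,-4,-14,0,0,0, -25,-4,-14,0,0,0, -25,-4,-14,0,0,0, -25,-4,-14,0,0,0]'; python3 -c "
from h import *
togo(437,-112.5,100,-5)
for n in('top','scene'):
    im=ctrl.capture(n)[:,:,::-1];cv2.imwrite('pics/e1_%s.png'%n,im)
    p=proj(n,[437,-112.5,30])[0].astype(int);cv2.imwrite(f'pics/d_{n}.png',cv2.resize(im[p[1]-25:p[1]+25,p[0]-25:p[0]+25],(400,400),interpolation=cv2.INTER_CUBIC))
cv2.imwrite('pics/e1.png',np.hstack([cv2.imread('pics/d_top.png'),cv2.imread('pics/d_scene.png')]))
"
```

```text
time_s: 10.93
eef_pos: [316.2, 152.7, 139.3]
ee_rot: [0.48, -0.479, 0.52, -0.519]
force: [0.2, -0.1, -0.4]
grip_width: 1.004
t 10.93 pos [316.2 152.7 139.3] yaw -4.6 down [ 2.0e-04  1.1e-03 -1.0e+00] F [ 0.2 -0.1 -0.4] T [-0.01 -0.03  0.01] j [0.11 0.04 2.1  0.   1.01 0.19] w 1.004
shift cm (tool) [25.47  3.9  14.16] ry 0.007
```

View pics/e1.png

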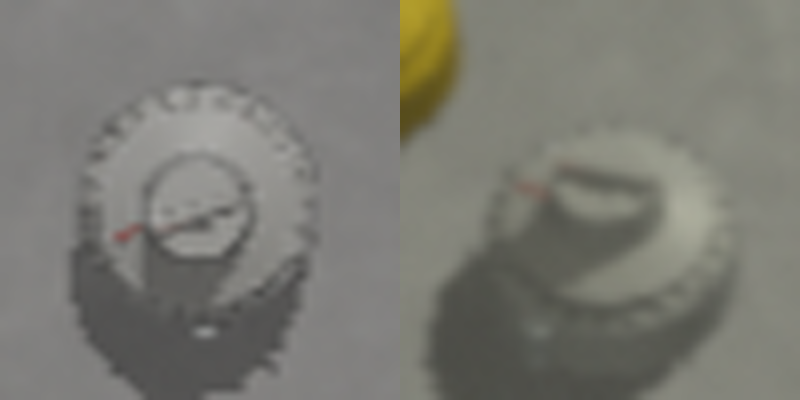

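```bash
python3 -c "
from h import *
n='top';o=proj(n,[437,-112.5,30])[0].astype(int)-25
c=np.array([437.1,-112.6])
# centre from hub top in picture
h=ray(n,(np.array([198,206])+.5)/8-.5+o,45);print('hub centre',h.round(1))
for cc in(c,h[:2]): ang(n,o,8,(125,233),(207,331),cc,np.zeros(2))
togo(437,-112.5,100,-5)
"
```

```text
hub centre [ 439.4 -111.1   45. ]
line r 22.8 ang 103.9 zero r 33.6 ang 179.7 dial 284.2
line r 22.0 ang 110.6 zero r 35.9 ang -177.8 dial 288.5
t 11.03 pos [318.4 149.6 138.9] yaw -4.7 down [ 7.e-04 -0.e+00 -1.e+00] F [-0.6  0.  -0.4] T [-0.   -0.04  0.  ] j [ 0.1   0.04  2.1  -0.    1.01  0.18] w 1.001
shift cm (tool) [25.16  3.9  13.96] ry 0.005
```

```bash
python3 -m inch '[25.1,3.9,13.9,0,0,0, 25.1,3.9,13.9,0,0,0, 25.1,3.9,13.9,0,0,0, 25.1,3.9,13.9,0,0,0, 25.1,3.9,13.9,0,0,0, 25.1,3.9,13.9,0,0,0, 25.1,3.9,13.9,0,0,0, 25.1,3.9,13.9,0,0,0]'; python3 -m inch '[0,0,0,0,0,0, 0,0,0,0,0,0]'; python3 -c "
from h import *
togo(437.1,-112.6,39.5,-5)"
```

```text
time_s: 11.7
eef_pos: [437.5, -120.7, 98.7]
ee_rot: [-0.476, 0.476, -0.522, 0.523]
force: [0.4, 1.6, 0.1]
grip_width: 0.998
time_s: 11.87
eef_pos: [435.2, -114.2, 99.3]
ee_rot: [0.477, -0.478, 0.522, -0.521]
force: [0.1, 0.3, 0.4]
grip_width: 0.998
t 11.87 pos [ 435.2 -114.2   99.3] yaw -5.0 down [-1.2e-03  7.0e-04 -1.0e+00] F [0.1 0.3 0.4] T [ 0.01 -0.   -0.04] j [-0.52  0.31  1.88  0.    0.95 -0.43] w 0.998
shift cm (tool) [-0.17  5.98  0.18] ry -0.001
```

```bash
python3 -m inch '[-0.15,2,0.18,0,0,0, -0.15,4,0.18,0,0,0, -0.15,5.9,0.18,0,0,0, -0.15,5.9,0.18,0,0,0, -0.15,5.9,0.18,0,0,0]'; python3 -c "
from h import *
togo(437.1,-112.6,39.5,-5)"
```

```text
time_s: 12.28
eef_pos: [437.3, -111.5, 40.9]
ee_rot: [0.478, -0.478, 0.521, -0.52]
force: [0.7, 0.4, 0.7]
grip_width: 0.997
t 12.28 pos [ 437.3 -111.5   40.9] yaw -4.9 down [-1.2e-03  7.0e-04 -1.0e+00] F [0.7 0.4 0.7] T [0.02 0.04 0.  ] j [-0.51  0.42  1.92  0.    0.8  -0.43] w 0.997
shift cm (tool) [ 0.11  0.14 -0.01] ry 0.002
```

```bash
python3 -m inch '[0.1,0.15,0,0,0,0, 0.1,0.15,0,0,0,0, 0.1,0.15,0,0,0,0, 0.1,0.15,0,0,0,0, 0.1,0.15,0,0,0,0, 0.1,0.15,0,0,0,0, 0.1,0.15,0,0,0,0, 0.1,0.15,0,0,0,0]' 1 20; python3 -m inch '[0,0.03,0,0,0,0, 0,0.03,0,0,0,0, 0,0.03,0,0,0,0]' 1 50;python3 -c "
from h import *
togo(437.1,-112.6,39.5,-5)"
```

```text
time_s: 12.95
eef_pos: [438.0, -113.2, 39.8]
ee_rot: [-0.478, 0.478, -0.521, 0.521]
force: [-1.3, 0.3, 5.6]
grip_width: 0.294
time_s: 13.2
eef_pos: [438.0, -113.3, 39.9]
ee_rot: [-0.478, 0.478, -0.521, 0.521]
force: [-3.9, 1.7, 12.8]
grip_width: 0.276
t 13.2 pos [ 438.  -113.3   39.9] yaw -4.9 down [ 6.e-04 -4.e-04 -1.e+00] F [-3.9  1.7 12.8] T [ 0.29  0.58 -0.02] j [-0.51  0.42  1.92 -0.    0.79 -0.43] w 0.276
shift cm (tool) [-0.06  0.04 -0.09] ry 0.001
```

```bash
python3 -m inch '[0,0,0,0,0.1,0, 0,0,0,0,0.2,0, 0,0,0,0,0.3,0, 0,0,0,0,0.4,0, 0,0,0,0,0.5,0, 0,0,0,0,0.6,0, 0,0,0,0,0.7,0, 0,0,0,0,0.8,0]' && python3 -m inch '[0,0,0,0,0.1,0, 0,0,0,0,0.2,0, 0,0,0,0,0.3,0, 0,0,0,0,0.4,0, 0,0,0,0,0.5,0, 0,0,0,0,0.6,0, 0,0,0,0,0.7,0, 0,0,0,0,0.8,0]' && python3 -m inch '[0,0,0,0,0.1,0, 0,0,0,0,0.2,0, 0,0,0,0,0.25,0, 0,0,0,0,0.25,0, 0,0,0,0,0.25,0]' ; python3 -c "
from h import *
togo(437,-112.5,40,-110)
for n in('scene',):
    im=ctrl.capture(n)[:,:,::-1]
    p=proj(n,[436.5,-112.5,40])[0].astype(int);cv2.imwrite(f'pics/d8.png',cv2.resize(im[p[1]-25:p[1]+25,p[0]-25:p[0]+25],(600,600),interpolation=cv2.INTER_CUBIC))
"
```

```text
time_s: 13.87
eef_pos: [437.6, -113.1, 39.9]
ee_rot: [0.236, -0.236, 0.667, -0.667]
force: [-5.7, 2.7, 14.7]
grip_width: 0.28
time_s: 14.53
eef_pos: [437.5, -112.7, 39.9]
ee_rot: [-0.043, 0.042, 0.706, -0.706]
force: [-4.4, 6.1, 16.7]
grip_width: 0.275
time_s: 14.95
eef_pos: [437.5, -112.5, 39.9]
ee_rot: [-0.129, 0.128, 0.696, -0.695]
force: [-4.4, 6.5, 16.4]
grip_width: 0.278
t 14.95 pos [ 437.5 -112.5   39.9] yaw -110.9 down [-6.e-04  1.e-03 -1.e+00] F [-4.4  6.5 16.4] T [ 0.92  0.87 -0.01] j [-0.51  0.42  1.92  0.    0.8   1.42] w 0.278
shift cm (tool) [ 0.05 -0.01  0.02] ry -0.016
```

View pics/d8.png

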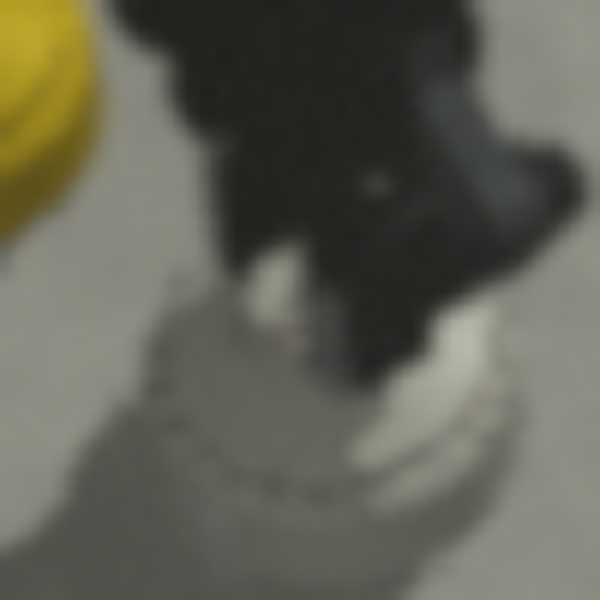

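```bash
python3 -m inch '[0,-0.05,0,0,0,0, 0,-0.05,0,0,0,0, 0,-0.05,0,0,0,0, 0,-0.05,0,0,0,0, 0,-0.05,0,0,0,0, 0,-2,0,0,0,0, 0,-4,0,0,0,0, 0,-6,0,0,0,0]' -1 20;  python3 -m inch '[2,-1,-2,0,0,0, 20.5,-4,-20,0,0,0, 20.5,-4,-20,0,0,0, 20.5,-4,-20,0,0,0, 20.5,-4,-20,0,0,0, 20.5,-4,-20,0,0,0, 20.5,-4,-20,0,0,0, 20.5,-4,-20,0,0,0]'; python3 -c "
from h import *
for n in('top','scene'):
    im=ctrl.capture(n)[:,:,::-1];cv2.imwrite('pics/e2_%s.png'%n,im)
    p=proj(n,[437,-112.5,30])[0].astype(int);cv2.imwrite(f'pics/d_{n}.png',cv2.resize(im[p[1]-25:p[1]+25,p[0]-25:p[0]+25],(400,400),interpolation=cv2.INTER_CUBIC))
cv2.imwrite('pics/e2.png',np.hstack([cv2.imread('pics/d_top.png'),cv2.imread('pics/d_scene.png')]))
togo(437,-112.5,100,-110)
"
```

```text
time_s: 15.67
eef_pos: [437.5, -113.1, 99.5]
ee_rot: [-0.129, 0.128, 0.695, -0.695]
force: [0.5, 0.2, -0.2]
grip_width: 1.001
time_s: 16.33
eef_pos: [315.2, 150.3, 139.5]
ee_rot: [-0.127, 0.127, 0.696, -0.695]
force: [0.9, -1.2, 0.2]
grip_width: 0.999
t 16.43 pos [316.9 148.3 139.2] yaw -110.7 down [ 8.e-04  1.e-04 -1.e+00] F [-0.1  0.4 -0.4] T [-0.01 -0.03  0.03] j [0.1  0.03 2.1  0.   1.01 2.03] w 1.003
shift cm (tool) [-20.44   3.93  20.16] ry -0.012
```

View pics/e2.png

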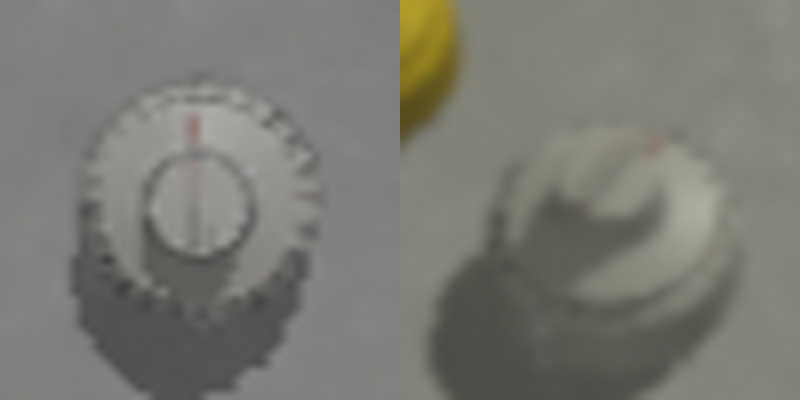

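```bash
python3 -c "
from h import *
n='top';rows=[]
big=[]
for f in('top0','e1_top','e2_top'):
    im=cv2.imread(f'pics/{f}.png')
    o=proj(n,[437,-112.5,25])[0]
    r=rect(n,np.array([438,-112.]),25,40,im,5)
    g=cv2.createCLAHE(3,(3,3)).apply(cv2.cvtColor(r,cv2.COLOR_BGR2GRAY));
    big.append(cv2.resize(g,(266,266)))
    P=cv2.warpPolar(r,(200,720),(200,200),200,cv2.WARP_POLAR_LINEAR)
    P=cv2.rotate(P,cv2.ROTATE_90_COUNTERCLOCKWISE)[20:130]
    rows.append(P)
cv2.imwrite('pics/pol.png',np.vstack(rows));cv2.imwrite('pics/big.png',np.hstack(big))
"
```

```text
(no output)
```

View pics/pol.png

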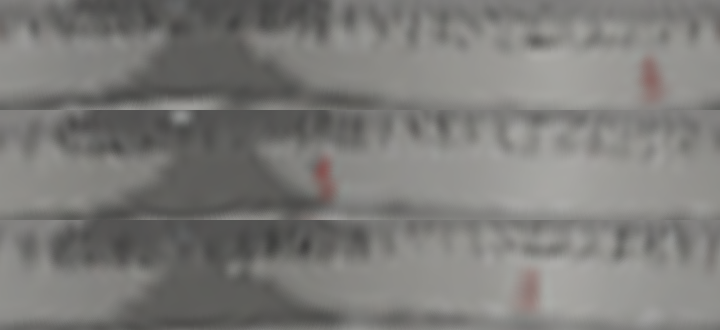

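View pics/big.png

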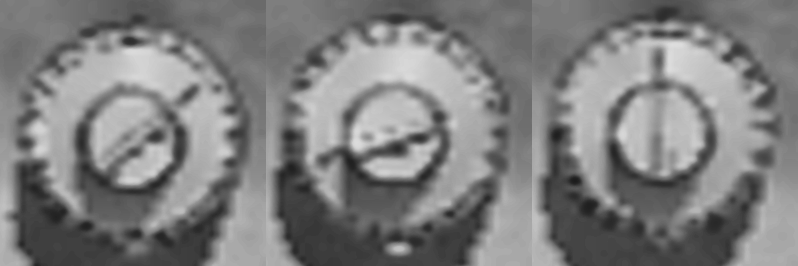

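```bash
python3 -c "
from h import *
for n in('top','scene'):
    im=ctrl.capture(n)[:,:,::-1];cv2.imwrite('pics/e3_%s.png'%n,im)
    p=proj(n,[437,-112.5,20])[0].astype(int);print(n,p)
    for t in('timer_zero','timer_center','timer_grip'): print(t,[(np.round(d['uv'],1).tolist(),round(d['score'],2)) for d in ctrl.search_frame(t,n)])
    c=im[p[1]-22:p[1]+22,p[0]-22:p[0]+22]
    c=cv2.convertScaleAbs(cv2.resize(c,(400,400),interpolation=cv2.INTER_LANCZOS4),alpha=2.0,beta=-80)
    cv2.imwrite(f'pics/d_{n}.png',c)
cv2.imwrite('pics/e3.png',np.hstack([cv2.imread('pics/d_top.png'),cv2.imread('pics/d_scene.png')]))
"
```

```text
top [282 260]
timer_zero [([221.0, 301.1], 0.94), ([281.8, 260.7], 0.81), ([187.3, 243.7], 0.56)]
timer_center [([280.0, 258.7], 0.93), ([225.8, 302.7], 0.81), ([235.1, 252.1], 0.8), ([189.9, 243.1], 0.65)]
timer_grip [([282.0, 262.4], 0.95), ([224.5, 301.1], 0.82), ([236.5, 255.8], 0.79), ([187.2, 242.5], 0.58)]
scene [242 256]
timer_zero [([240.5, 256.9], 0.95), ([179.7, 202.5], 0.84), ([165.8, 261.2], 0.65), ([208.8, 230.5], 0.62), ([242.7, 142.3], 0.42)]
timer_center [([166.0, 262.0], 0.98), ([246.2, 257.8], 0.93), ([179.7, 203.1], 0.9)]
timer_grip [([208.4, 232.3], 0.97), ([169.7, 260.0], 0.97), ([176.4, 206.8], 0.9), ([240.4, 259.0], 0.63)]
```

View pics/e3.png

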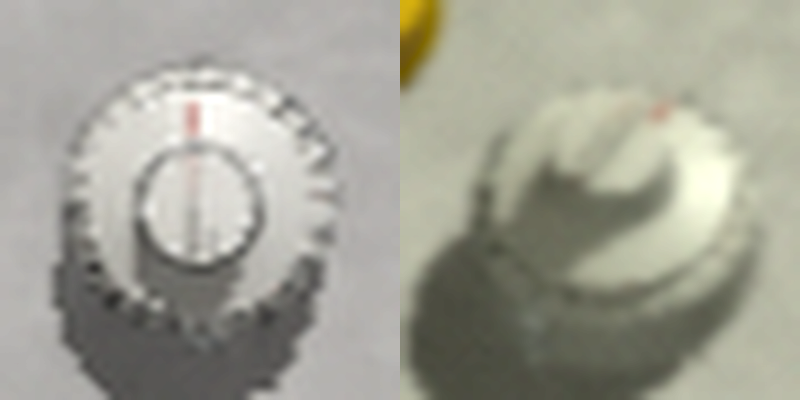

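```bash
python3 -c "
from h import *
o=[]
for f in('top0','e1_top','e3_top'):
    im=cv2.imread(f'pics/{f}.png').astype(np.float32)[239:284,259:304]
    im=cv2.resize(im,(264,264),interpolation=cv2.INTER_NEAREST)
    m=im.mean(2,keepdims=True); v=np.clip(m*1.3-20+(im-m)*6,0,255); o.append(v)
a=np.hstack(o);o=[]
for f in('scene0','e1_scene','e3_scene'):
    im=cv2.imread(f'pics/{f}.png').astype(np.float32)[235:280,220:265]
    im=cv2.resize(im,(264,264),interpolation=cv2.INTER_NEAREST)
    m=im.mean(2,keepdims=True); v=np.clip(m*1.6-30+(im-m)*4,0,255); o.append(v)
cv2.imwrite('pics/red.png',np.vstack([a,np.hstack(o)]))
"
```

```text
[ WARN:0@0.065] global loadsave.cpp:1063 imwrite_ Unsupported depth image for selected encoder is fallbacked to CV_8U.
```

View pics/red.png

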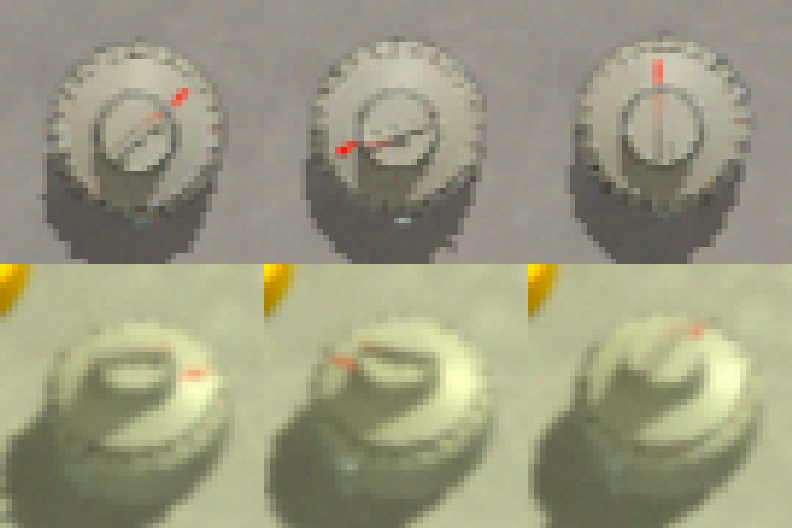

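```bash
python3 -c "
from h import *
n='top'
for f in('top0','e1_top','e2_top','e3_top'):
    im=cv2.imread(f'pics/{f}.png').astype(np.float32)
    yy,xx=np.mgrid[0:420,0:560]
    red=np.clip(im[...,2]-im[...,:2].mean(2)-12,0,None);blue=np.clip(im[...,0]-im[...,2]-2,0,None)
    p=proj(n,[438,-112,33])[0]
    rr=np.hypot(xx-p[0],yy-p[1])
    w=red*(rr<12.5)*(rr>7); L=np.array([(w*xx).sum(),(w*yy).sum()])/w.sum()
    w2=blue*(rr<18)*(rr>12); Z=np.array([(w2*xx).sum(),(w2*yy).sum()])/max(w2.sum(),1e-6)
    # hub circle by gradient fit
    g=cv2.GaussianBlur(cv2.cvtColor(im.astype(np.uint8),cv2.COLOR_BGR2GRAY).astype(np.float32),(0,0),0.7)
    a=np.radians(np.arange(0,360,4));best=None
    q=proj(n,[438,-112,45])[0]
    for dx in np.arange(-3,3.1,.2):
      for dy in np.arange(-3,3.1,.2):
        cs=[]
        for R0 in(13.5,):
          e=[]
          for R1 in(R0-2.5,R0+.5):
            pr=R1/ (870/395.)
            e.append(cv2.remap(g,(q[0]+dx+pr*np.cos(a)).astype(np.float32)[None],(q[1]+dy+pr*np.sin(a)).astype(np.float32)[None],cv2.INTER_LINEAR)[0])
          sc=np.clip(e[0]-e[1],-5,25).sum()
        if best is None or sc>best[0]:best=(sc,dx,dy)
    h=ray(n,q+np.array(best[1:]),45)[:2]
    for nm,c in(('hub',h),('tool',np.array([437.3,-112.6]))):
        l=ray(n,L,33)[:2]-c;z=ray(n,Z,24)[:2]-c
        A=np.degrees(np.arctan2(l[1],l[0]));B=np.degrees(np.arctan2(z[1],z[0]))
        print(f,nm,c.round(1),'L',L.round(1),'Z',Z.round(1),'r',np.hypot(*l).round(1),np.hypot(*z).round(1),'A',A.round(1),'B',B.round(1),'dial',((A-B)%360).round(1))
"
```

```text
top0 hub [ 436.7 -112. ] L [289.2 255.1] Z [0. 0.] r 21.1 913.1 A -51.7 B 46.1 dial 262.2
top0 tool [ 437.3 -112.6] L [289.2 255.1] Z [0. 0.] r 20.2 913.2 A -51.9 B 46.2 dial 261.9
e1_top hub [ 437.6 -110.7] L [272.4 263.7] Z [0. 0.] r 20.7 911.6 A 106.8 B 46.1 dial 60.7
e1_top tool [ 437.3 -112.6] L [272.4 263.7] Z [0. 0.] r 22.5 913.2 A 104.6 B 46.2 dial 58.5
e2_top hub [ 438.5 -110.7] L [280.9 250.6] Z [0. 0.] r 21.5 911.0 A 0.8 B 46.1 dial 314.6
e2_top tool [ 437.3 -112.6] L [280.9 250.6] Z [0. 0.] r 22.8 913.2 A 5.5 B 46.2 dial 319.4
e3_top hub [ 438.5 -110.7] L [280.8 250.6] Z [0. 0.] r 21.6 911.0 A 0.9 B 46.1 dial 314.8
e3_top tool [ 437.3 -112.6] L [280.8 250.6] Z [0. 0.] r 22.9 913.2 A 5.6 B 46.2 dial 319.4
```

```bash
python3 -c "
from h import *
n='top'
for f in('top0','e1_top','e3_top'):
    im=cv2.imread(f'pics/{f}.png').astype(int)
    print(f);print((im[...,0]-im[...,2])[271:280,275:292])
for f in('top0','e1_top','e3_top'):
    im=cv2.imread(f'pics/{f}.png').astype(float);b=(im[...,0]-im[...,2])[272:279,278:289]
    bg=np.median(b);w=np.clip(b-bg-4,0,None);yy,xx=np.mgrid[272:279,278:289]
    Z=((w*xx).sum()/w.sum(),(w*yy).sum()/w.sum());z=ray(n,Z,22)
    for c in((437.3,-112.6),(438.2,-111.1)):
        d=z[:2]-c;print(f,np.round(Z,1),z.round(1),np.hypot(*d).round(1),(np.degrees(np.arctan2(d[1],d[0]))%360).round(1))
"
```

```text
top0
[[-6 -4 -4 -3 -2 -3 -3 -3 -3 -4 -3 -4 -4 -3 -3 -3 -3]
 [-4 -4 -3 -3 -3 -2 -3 -3 -2 -3 -4 -3 -3 -3 -3 -3 -2]
 [-2 -1 -2 -3 -4 -2 -3 -3 -3 -2 -2 -2 -3 -2 -2 -1 -1]
 [-1 -2 -2 -2 -2 -2 -2 -2 -2 -3 -2 -2 -2 -2 -1 -2 -2]
 [-2 -2 -1 -1 -2 -1 -2 -3 -4 -3 -3 -2 -1 -1 -1 -1 -1]
 [-1 -1 -1 -1 -1 -1  0  1  1  0 -2 -2 -2 -2 -2 -2 -1]
 [-1 -1 -1 -2 -2 -1 -1  0  1 -1 -2 -1 -1 -2 -1 -1 -2]
 [-1 -2 -2 -2 -2 -2 -1 -2 -2 -2 -2 -1 -2 -2 -1 -2 -3]
 [-1 -2 -2 -2 -2 -1 -2 -2 -2 -2 -2 -2 -2 -1 -2 -2 -2]]
e1_top
[[-2 -3 -3 -4 -2 -3 -3 -3 -4 -4 -4 -4 -3 -3 -2 -1 -2]
 [-3 -2 -2 -3 -3 -4 -4 -4 -4 -4 -4 -3 -2 -2 -1 -3 -2]
 [-2 -2 -2 -2 -2 -3 -3 -3 -4 -3 -3 -3 -2 -3 -2 -1 -2]
 [-2 -2 -2 -2 -2 -2 -3 -2 -3 -2 -2 -3 -2 -2 -1 -2 -2]
 [-1 -1 -2 -2 -2 -1 -1 -1 -1 -2 -2 -2 -1 -1 -2 -2 -1]
 [-1 -1 -2 -1 -1 -1  0  0  0 -1 -1 -2 -1 -2 -2 -2 -2]
 [-1 -2 -2 -1 -2 -2 -1 -1 -1 -1 -1 -2 -2 -1 -2 -2 -1]
 [-2 -1 -1 -1 -2 -2 -1 -1 -2 -2 -2 -1 -2 -3 -2 -2 -2]
 [-2 -2 -2 -2 -2 -1 -2 -1 -1 -1 -2 -2 -2 -1 -2 -2 -3]]
e3_top
[[-2 -3 -4 -3 -3 -3 -4 -4 -4 -4 -4 -5 -4 -3 -4 -2 -3]
 [-2 -2 -2 -3 -3 -4 -3 -3 -3 -3 -3 -2 -3 -3 -1 -2 -2]
 [-2 -3 -2 -2 -2 -2 -3 -3 -2 -3 -3 -2 -3 -2 -1 -1 -2]
 [-1 -1 -2 -1 -2 -1 -2 -2 -2 -3 -2 -2 -2 -1 -2 -2 -2]
 [-1 -2 -1 -2 -1 -1  0  0  1 -1 -2 -2 -2 -1 -1 -2 -2]
 [-1 -2 -1 -1 -2 -1 -1 -1 -1 -1 -2 -2 -3 -1 -2 -2 -1]
 [-1 -1 -1 -1 -1 -2 -2 -1 -2 -2 -2 -2 -2 -1 -2 -2 -2]
 [-1 -2 -1 -2 -2 -2 -1 -2 -2 -2 -1 -2 -2 -2 -2 -2 -2]
 [-2 -2 -2 -2 -2 -2 -1 -1 -1 -2 -2 -2 -2 -2 -2 -2 -3]]
top0 [nan nan] [nan nan nan] nan nan
top0 [nan nan] [nan nan nan] nan nan
e1_top [nan nan] [nan nan nan] nan nan
e1_top [nan nan] [nan nan nan] nan nan
e3_top [nan nan] [nan nan nan] nan nan
e3_top [nan nan] [nan nan nan] nan nan<string>:10: RuntimeWarning: invalid value encountered in scalar divide
```

```bash
python3 -c "
from h import *
n='top'
for f,L,Z,cs in(('e3',(280.85,250.6),(282.1,275.3),((438.5,-110.7),(438.0,-111.5),(437.3,-112.6))),('e1',(272.4,263.7),(282.1,276),((437.6,-110.7),(437.3,-112.6))),('0',(289.2,255.1),(282.5,276.3),((436.7,-112),(437,-112.3)))):
  for c in cs:
    l=ray(n,L,33)[:2]-c;z=ray(n,Z,24)[:2]-c
    A=np.degrees(np.arctan2(l[1],l[0]));B=np.degrees(np.arctan2(z[1],z[0]))
    print(f,c,np.hypot(*l).round(1),np.hypot(*z).round(1),A.round(1),(B%360).round(1),'dial',((A-B)%360).round(1))
# body outline centre e3: fit bright disc (top part)
"
python3 - <<'E'
from h import *
# fin direction in e3: dark line on hub
im=cv2.imread('pics/e3_top.png');g=cv2.cvtColor(im,cv2.COLOR_BGR2GRAY)
print(g[250:272,272:292])
E
```

```text
e3 (438.5, -110.7) 21.5 33.7 0.9 181.7 dial 179.2
e3 (438.0, -111.5) 22.1 33.2 2.9 180.3 dial 182.6
e3 (437.3, -112.6) 22.8 32.5 5.6 178.4 dial 187.2
e1 (437.6, -110.7) 20.6 34.3 106.9 181.6 dial 285.3
e1 (437.3, -112.6) 22.4 34.0 104.7 178.4 dial 286.3
0 (436.7, -112) 21.1 34.1 -52.0 180.9 dial 127.1
0 (437, -112.3) 20.7 34.4 -52.1 180.4 dial 127.5
[[145 150 146 147 151 152 155 157 141 132 166 167 166 164 163 160 157 138
  108 131]
 [136 148 148 147 150 152 153 156 139 130 166 166 165 163 161 158 157 156
  149 139]
 [145 148 148 148 148 149 152 155 144 138 165 166 164 162 160 158 156 155
  157 154]
 [148 147 147 148 149 149 158 159 139 134 143 150 159 161 158 156 154 154
  153 151]
 [146 146 146 148 149 145 135 135 128 119 129 138 135 138 152 154 153 153
  151 150]
 [144 145 146 151 141 115 132 139 138 141 147 154 139 124 137 146 152 151
  150 149]
 [143 143 147 140 112 126 153 149 145 139 146 151 151 142 126 145 160 149
  149 147]
 [143 142 138 122 120 142 149 148 144 140 148 150 150 151 141 125 137 146
  146 146]
 [141 141 129 102 126 147 148 148 143 139 148 149 149 151 143 125 13
[... 422 characters left out ...]
 107 138
  140 140]
 [131 129 117  84  90 127 143 143 131 124 138 132 145 150 135  97 124 137
  138 138]
 [130 129 117  91  84  97 133 149 127 119 138 132 145 127  88 112 133 135
  136 136]
 [129 128 116  92  90  84  84 104 114 126 140 114  90  87 105 129 132 134
  135 135]
 [128 128 116  92  92  95  93  87  84  81  82  82  89  94 111 130 131 133
  134 127]
 [116 128 116  92  93  93  94  94  92  91  91  92  93  94 110 130 131 132
  131 118]
 [100 117 126 113  94  94  93  94  93  94  93  94  93 109 127 130 131 133
  120  87]
 [ 69  84 121 125  93  93  93  93  94  94  93  93  94 109 128 129 127 116
   98  90]
 [ 67  90  94  89 108 123  92  92  94  93  94  94 106 125 132 126  94  93
   94  90]]
```

Red line and fin now point straight away from the robot (top image column 281), and the faint blue zero rib is at (282,275). That makes the dial about 180° ±3, i.e. 60 min. The intermediate state, after winding and before turning back, measured about 285° against the 270° top mark. Next I regrasp and carry the timer.

```bash
python3 -m inch '[-20.4,3.9,20.2,0,0,0, -20.4,3.9,20.2,0,0,0, -20.4,3.9,20.2,0,0,0, -20.4,3.9,20.2,0,0,0, -20.4,3.9,20.2,0,0,0, -20.4,3.9,20.2,0,0,0, -20.4,3.9,20.2,0,0,0, -20.4,3.9,20.2,0,0,0]'; python3 -m inch '[0,0,0,0,0,0, 0,0,0,0,0,0]'; python3 -c "
from h import *
togo(437.8,-112.3,39.5,-110)"
```

```text
time_s: 17.5
eef_pos: [438.0, -120.5, 99.2]
ee_rot: [0.13, -0.131, -0.695, 0.695]
force: [0.2, 1.5, -0.5]
grip_width: 0.998
time_s: 17.67
eef_pos: [435.6, -114.5, 99.7]
ee_rot: [-0.129, 0.128, 0.695, -0.695]
force: [-0.1, 0.0, 0.1]
grip_width: 0.997
t 17.67 pos [ 435.6 -114.5   99.7] yaw -111.0 down [-1.e-03  7.e-04 -1.e+00] F [-0.1  0.   0.1] T [-0.05 -0.04 -0.01] j [-0.52  0.31  1.88  0.    0.95  1.42] w 0.997
shift cm (tool) [-0.14  6.02 -0.28] ry -0.017
```

```bash
python3 -m inch '[-0.1,2,-0.25,0,0,0, -0.1,4,-0.25,0,0,0, -0.1,6,-0.25,0,0,0, -0.1,6,-0.25,0,0,0, -0.1,6,-0.25,0,0,0]'; python3 -m inch '[0,0,0,0,0,0, 0,0,0,0,0,0, 0,0,0,0,0,0, 0,0,0,0,0,0, 0,0,0,0,0,0, 0,0,0,0,0,0, 0,0,0,0,0,0, 0,0,0,0,0,0]' 1 20; python3 -m inch '[0,0,0,0,0,0, 0,0,0,0,0,0, 0,0,0,0,0,0]' 1 50; python3 -c "
from h import *
togo(540,-309,100,-110)"
```

```text
time_s: 18.08
eef_pos: [437.5, -111.7, 40.2]
ee_rot: [-0.128, 0.127, 0.696, -0.695]
force: [0.5, 0.2, 0.9]
grip_width: 0.997
time_s: 18.75
eef_pos: [438.1, -112.8, 40.5]
ee_rot: [0.128, -0.129, -0.695, 0.695]
force: [-1.4, -0.4, 5.1]
grip_width: 0.297
time_s: 19.0
eef_pos: [438.2, -112.8, 40.7]
ee_rot: [0.128, -0.129, -0.695, 0.695]
force: [-2.1, 1.0, 8.7]
grip_width: 0.275
t 19.0 pos [ 438.2 -112.8   40.7] yaw -110.9 down [ 6.e-04 -4.e-04 -1.e+00] F [-2.1  1.   8.7] T [ 0.18  0.4  -0.  ] j [-0.51  0.42  1.92 -0.    0.8   1.42] w 0.275
shift cm (tool) [-16.52  -5.92  14.69] ry -0.016
```

```bash
python3 -m inch '[0,-1,0,0,0,0, 0,-2.5,0,0,0,0, 0,-4,0,0,0,0, -2,-5,2,0,0,0, -5,-5,4.4,0,0,0, -8,-5,7.1,0,0,0, -11,-5,9.8,0,0,0, -13,-5,11.6,0,0,0]';  python3 -c "
from h import *
togo(540,-309,90,-110)
n='scene';im=ctrl.capture(n)[:,:,::-1];cv2.imwrite('pics/g1.png',im[100:400,100:500])
"
```

```text
time_s: 19.67
eef_pos: [518.8, -270.5, 89.9]
ee_rot: [0.129, -0.129, -0.695, 0.696]
force: [-0.2, 0.3, -0.6]
grip_width: 0.272
t 19.67 pos [ 518.8 -270.5   89.9] yaw -111.0 down [ 7.e-04 -8.e-04 -1.e+00] F [-0.2  0.3 -0.6] T [ 0.01 -0.01 -0.03] j [-0.68  0.58  1.48 -0.    1.08  1.26] w 0.272
shift cm (tool) [-3.36 -0.    2.84] ry -0.017
```

View pics/g1.png

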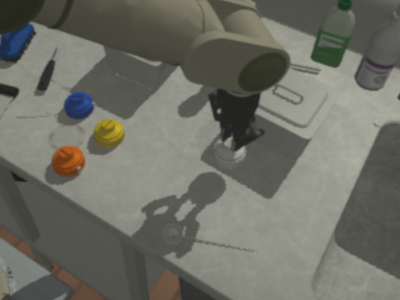

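The timer hangs from the gripper at (230,148) in the crop, upright and short of the pan. I continue to the target.

```bash
python3 -m inch '[-1.6,0,1.4,0,0,0, -3.2,0,2.7,0,0,0, -3.2,0,2.7,0,0,0, -3.2,2,2.7,0,0,0, -3.2,2,2.7,0,0,0, -3.2,2,2.7,0,0,0]';  python3 -c "
from h import *
togo(540,-309,42,-110)
"
```

```text
time_s: 20.22
eef_pos: [537.5, -303.2, 69.2]
ee_rot: [-0.129, 0.127, 0.696, -0.695]
force: [0.1, -0.6, 0.2]
grip_width: 0.272
t 20.22 pos [ 537.5 -303.2   69.2] yaw -110.9 down [-0.0022  0.002  -1.    ] F [ 0.1 -0.6  0.2] T [ 0.   -0.   -0.03] j [-0.7   0.67  1.38  0.    1.09  1.23] w 0.272
shift cm (tool) [-0.45  2.72  0.45] ry -0.016
```

```bash
python3 -m inch '[-0.3,0.8,0.3,0,0,0, -0.3,1.6,0.3,0,0,0, -0.3,2.2,0.3,0,0,0, -0.3,2.5,0.3,0,0,0, -0.3,2.5,0.3,0,0,0, -0.3,2.5,0.3,0,0,0]';  python3 -c "
from h import *
togo(540,-309,41,-110)
"
```

```text
time_s: 20.72
eef_pos: [539.9, -307.9, 45.0]
ee_rot: [-0.128, 0.128, 0.695, -0.695]
force: [0.5, 0.3, -0.7]
grip_width: 0.279
t 20.72 pos [ 539.9 -307.9   45. ] yaw -110.9 down [-1.e-04  1.e-04 -1.e+00] F [ 0.5  0.3 -0.7] T [-0.03  0.   -0.03] j [-0.71  0.71  1.39 -0.    1.04  1.23] w 0.279
shift cm (tool) [-0.04  0.4   0.1 ] ry -0.016
```

```bash
python3 -m inch '[0,0.1,0,0,0,0, 0,0.2,0,0,0,0, 0,0.3,0,0,0,0, 0,0.4,0,0,0,0, 0,0.45,0,0,0,0, 0,0.45,0,0,0,0]';  python3 -c "
from h import *
togo(540,-309,41,-110)
"
```

```text
time_s: 21.22
eef_pos: [540.0, -308.0, 40.9]
ee_rot: [0.128, -0.128, -0.695, 0.695]
force: [-0.9, 1.6, 2.2]
grip_width: 0.277
t 21.22 pos [ 540.  -308.    40.9] yaw -110.9 down [ 2.e-04 -2.e-04 -1.e+00] F [-0.9  1.6  2.2] T [ 0.17  0.24 -0.02] j [-0.71  0.72  1.39 -0.    1.04  1.23] w 0.277
shift cm (tool) [-0.04 -0.01  0.09] ry -0.016
```

```bash
python3 -m inch '[0,0,0,0,0,0, 0,0,0,0,0,0, 0,0,0,0,0,0, 0,0,0,0,0,0, 0,0,0,0,0,0, 0,-3,0,0,0,0, 0,-6,0,0,0,0, 0,-9,0,0,0,0]' -1 20;  python3 -m inch '[2,-2,-1.7,0,0,0, 34,-4,-29,0,0,0, 34,-4,-29,0,0,0, 34,-4,-29,0,0,0, 34,-4,-29,0,0,0, 34,-4,-29,0,0,0, 34,-4,-29,0,0,0, 34,-4,-29,0,0,0]'; python3 -c "
from h import *
togo(540,-309,41,-110)
for n in('top','scene'):
    im=ctrl.capture(n)[:,:,::-1];cv2.imwrite('pics/k1_%s.png'%n,im)
    p=proj(n,[540,-308,25])[0].astype(int);print(p);cv2.imwrite(f'pics/d_{n}.png',cv2.resize(im[p[1]-25:p[1]+25,p[0]-25:p[0]+25],(400,400),interpolation=cv2.INTER_CUBIC))
cv2.imwrite('pics/k1.png',np.hstack([cv2.imread('pics/d_top.png'),cv2.imread('pics/d_scene.png')]))
"
```

```text
time_s: 21.88
eef_pos: [539.7, -307.8, 131.4]
ee_rot: [-0.129, 0.128, 0.696, -0.695]
force: [0.0, -1.0, 0.5]
grip_width: 1.005
time_s: 22.55
eef_pos: [386.5, -27.8, 164.4]
ee_rot: [0.128, -0.129, -0.695, 0.695]
force: [1.2, 0.9, -0.1]
grip_width: 1.0
t 22.55 pos [386.5 -27.8 164.4] yaw -111.0 down [ 4.e-04 -1.e-04 -1.e+00] F [ 1.2  0.9 -0.1] T [0.01 0.02 0.04] j [-0.38  0.08  1.97  0.    1.09  1.56] w 1.0
shift cm (tool) [-24.39  12.35  20.77] ry -0.017
[368 212]
[347 263]
```

View pics/k1.png

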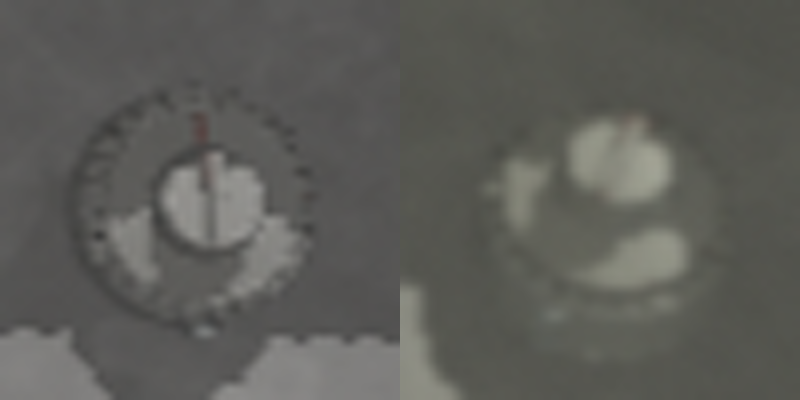

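View pics/k1_top.png

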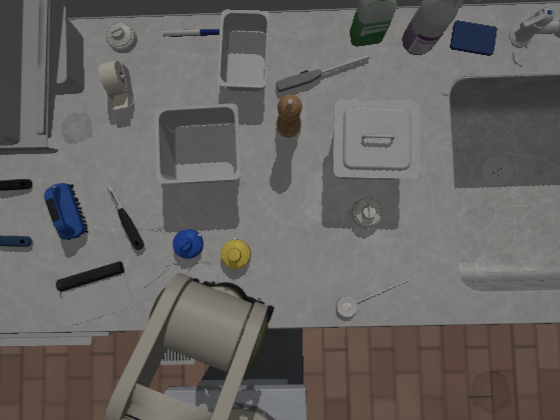

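```bash
python3 -c "
from h import *
n='top';o=np.array([368,212])-25
im=cv2.imread('pics/k1_top.png').astype(np.float32)
red=np.clip(im[...,2]-im[...,:2].mean(2)-8,0,None);yy,xx=np.mgrid[0:420,0:560]
m=(abs(xx-368)<5)&(yy>199)&(yy<207);w=red*m;L=np.array([(w*xx).sum(),(w*yy).sum()])/w.sum()
Z=(np.array([205,330])+.5)/8-.5+o
H=(np.array([212,200])+.5)/8-.5+o
h=ray(n,H,45)[:2];print('L',L,'Z',Z,'hub c',h.round(1))
for c in(h,np.array([540,-308.]),np.array([540.5,-307])):
    l=ray(n,L,33)[:2]-c;z=ray(n,Z,24)[:2]-c
    A=np.degrees(np.arctan2(l[1],l[0]));B=np.degrees(np.arctan2(z[1],z[0]))
    print(c.round(1),np.hypot(*l).round(1),np.hypot(*z).round(1),A.round(1),(B%360).round(1),'dial',((A-B)%360).round(1))
n='scene';p=[347,263]
im=cv2.imread('pics/k1_scene.png');c=im[p[1]-25:p[1]+25,p[0]-25:p[0]+25]
cs=cv2.convertScaleAbs(cv2.resize(c,(400,400),interpolation=cv2.INTER_LANCZOS4),alpha=2.2,beta=-90)
im=cv2.imread('pics/k1_top.png');c=im[o[1]:o[1]+50,o[0]:o[0]+50]
ct=cv2.convertScaleAbs(cv2.resize(c,(400,400),interpolation=cv2.INTER_LANCZOS4),alpha=2.2,beta=-90)
a=np.linspace(0,2*np.pi,80)
for rr,z,col in((34,25,(0,255,0)),(13.5,45,(0,255,255))):
    q=(proj('top',np.c_[h[0]+rr*np.cos(a),h[1]+rr*np.sin(a),np.full(80,z)])-o+.5)*8-.5
    cv2.polylines(ct,[q.astype(np.int32)],True,col,1)
cv2.imwrite('pics/k2.png',np.hstack([ct,cs]))
# pan front rim again
im=cv2.imread('pics/k1_top.png')
"
```

```text
L [367.75806452 202.77419355] Z [368.1875 227.8125] hub c [ 541.3 -306. ]
[ 541.3 -306. ] 20.3 35.3 -1.1 181.6 dial 177.3
[ 540. -308.] 21.6 34.0 4.2 178.3 dial 185.9
[ 540.5 -307. ] 21.1 34.5 1.6 180.0 dial 181.6
```

View pics/k2.png

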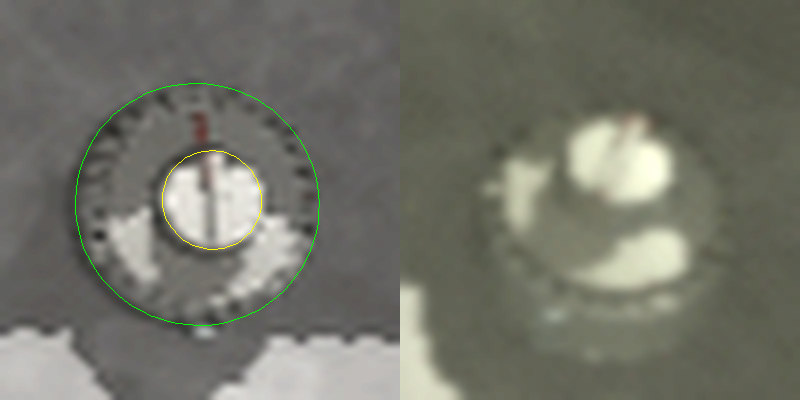

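```bash
python3 -c "
from h import *
a=cv2.imread('pics/top0.png').astype(int);b=cv2.imread('pics/k1_top.png').astype(int)
d=abs(a-b).max(2)
for nm,(x0,y0,x1,y1) in dict(lidded=(325,92,430,175),open=(150,98,245,188),mill=(272,90,305,140)).items(): print(nm,(d[y0:y1,x0:x1]>25).mean().round(4))
a=cv2.imread('pics/scene0.png').astype(int);im=ctrl.capture('scene')[:,:,::-1];d=abs(a-im.astype(int)).max(2);print('scene pans',(d[60:185,195:350]>25).mean().round(4),(d[165:215,330:430]>25).mean().round(4))
s=ctrl.sense();print(s['time_s'],np.round(s['force'],1),np.abs(s['dq']).max())
ctrl.finish_job()"
```

```text
lidded 0.0
open 0.0
mill 0.0
scene pans 0.0246 0.0
22.7 [ 0.9 -0.6 -0.4] 0.0588691232969491
the job is handed in; nothing more can be done
```

The timer is wound, set to about 60 minutes and standing in front of the lidded pan. I handed the job in at about 23 s of the 67 s allowed.

**What I did:** I gripped the off-white timer's hub and pressed it down with about 12 N. I wound the dial about 161° and then turned it back about 106°, during which the press rose to about 17 N. I carried the timer by the hub, set it down in front of the lidded pan, and backed the gripper off clear of everything.

**Last checks:**

| Check | Result |
|---|---|
| Dial after winding | 284–288° from the top camera, past the 270° top mark; the scene camera gave a less certain 274–281° |
| Dial at the end | 177–186°, most likely about 180° (60 min), depending on which dial centre is assumed; good to about 1 min |
| Timer position | Upright at about (541, -306) mm, with its edge about 33 mm in front of the pan's front rim |
| Pans and pepper mill | No change in the top picture; in the scene picture 2.5% of the pixels in the box around the open pan and mill differ, which I did not look into |
| Contact | Gripper open and touching nothing, with wrist force near zero |

The blue zero rib was faint in shadow, which is why the dial readings spread by a few degrees.

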